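# Fit the grater plate and lock it

### The arm

A 6-joint arm with a two-finger parallel gripper is mounted at the origin on a cart in front of the work surface, level with it; the furniture and walls round the work are solid. World frame = base frame: x ahead of the robot, y to its left, z up, the work surface at z = 0. Lengths are in m, angles in rad, forces in N, time in s.
With the tool pointing down it reaches from about 0.35 to 0.775 m from the base axis. Payload 5.5 kg.
Tool frame: the origin (TCP) lies midway between the tips of the shut fingers; the grasp point (between the pads) lies 19 mm behind it (env.hold_point_z is the distance from the TCP to the grasp point, in m); z points along the fingers, y is the line along which they close (so a half turn about z gives the same grasp; the last joint's range is limited). The gripper opens to 85 mm and grips with 20 to 120 N. Pads are 22 mm wide; open, the fingers measure 114 mm over their backs; the gripper's body (76 mm by 85 mm) begins 54 mm behind the grasp point. The pads swing forward as they close: fully open they stand 13 mm farther back than shut.
Start: joints at [-1.251, 0.313, 0.046, 1.304, 0, 1.431], TCP at [0.255, -0.515, 0.231] pointing down, gripper open.
Joint ranges: [-2.76, 2.76], [-0.86, 1.69], [-1.03, 1.26], [-2.2, 2.34], [-1.47, 1.5], [-3.14, 3.14]. Speed limits (rad/s): [2.57, 2.57, 3.14, 3.14, 3.14, 3.14].

### API

Orientations are given as a unit quaternion [w, x, y, z].
In Python, from workcell import env, read_camera gives the robot as it stands. The module is installed in compiled form; this text tells all that it offers.
- The arm moves only by the tool carry_out, never from a script. Its argument "moves" is a list of rows, each an object of numbers: "tx", "ty", "tz": the shift along the world's x, y, z in cm; "wx", "wy", "wz": the turn, a rotation vector about the world's x, y, z in rad; "claw": the closure, from -1 (fully open) to 1 (shut). A call has 1 to 8 rows; each row shifts and turns the commanded pose from where the row before left it; what a row does not reach is not made up. A row lasts 1/8 s, in which the tool goes at most 62.5 mm and 10.7 degrees, less where a joint would pass 70% of its speed; a pose out of reach is approached as far as the arm can. A call is refused whole if a number of a shift passes 6.25 or a number of a turn 0.188, either way. A call with a gripper value outside its range is refused whole. The fingers move at their own pace and stop on an object; "newtons" is the grip in N (left out, the last holds). Time passes only in rows, so rows that do not move let the fingers close. It gives the time, the measured TCP pose, the force, the opening and the grip force at its end, in the units of the state.
- env.get_state(): the state, without advancing time (a new reading comes with each control period).
- read_camera(name): name is "side" or "top" or "wrist"; returns a dict with "image" (420x560x3 uint8, blue, green, red), "z_map" (420x560 float32, m along the optical axis (not along the pixel's ray), 0 where there is no reading), "fx", "fy", "cx", "cy" (pixels), "k1" (the pictures are not rectified: a ray, as slopes to the right and down, at radius r is drawn at 1 + k1 r^2 times it, then the intrinsics apply), "camera_from_world" (4x4, takes a point from world to camera coordinates); the wrist camera has in their place "hand_eye" (4x4, takes a point from camera to tool coordinates, whose origin is the TCP and whose axes are the flange's). Camera axes: x right, y down, z forward; pixel columns grow to the right and rows downward; lengths in m; the calibration is good to about 2 mm. A picture is of the moment at which its call begins: read the wrist's pose just before it.
- env.hand_in(): hands the job in; it is judged then, once.
The state is a dict: "clock": time; "joint_pos": joint angles; "qvel": joint speeds; "tau": joint torques, N m; "tcp_pos": TCP position; "orientation": TCP orientation; "wrist_force": force on the tool from outside, world axes, zero at the start; "ft_torque": the same for the moment, N m; "finger_gap": finger opening in m; "grip_force": force on a finger pad.
Only numpy, scipy, OpenCV 4.12 (cv2) and the standard library are available. Lean on these libraries where they do the work, as an engineer would, in place of code of your own. Each camera call takes 0.05 s, during which the arm holds its last target. There are 200 camera calls.

### The job

Get the grater ready for the lemon: the steel grater plate lies flat on the chopping block, too thin to be picked up there, so push it from its wedge end until the whole green tab sticks out over the front edge of the block, let it rest there, and take it by the overhanging tab. Lower the plate onto its ledge in the grating box, tab out through the slot, let go once it lies flat all round, and only then slide the green lock fully home over the plate's edge. Do not let the plate fall, and leave the lemon, the green tin and the spice jar beside the box where they are.

Things in the scene. Friction and masses are not known exactly. Their poses are not given: they have to be found in the camera images.
- grater_plate: loose steel grater plate, about 0.12 kg: a sheet 95 mm (x) by 100 mm (y), 3 mm thick, low grating teeth on top, a flat green tab at its -x end and a green wedge at its +x end. Origin: centre of the underside of the 95 x 100 mm sheet; z up, x from tab to wedge. It lies on the block, teeth up, the tab towards the block's front edge.
- tab_end (a point): middle of the free end of the plate's green tab, half way up its 3 mm thickness, at x = -87.5 mm of the plate; axes as the plate's. The tab is 56 mm wide (y) and reaches 40 mm out from the sheet.
- wedge_back (a point): middle of the upright back face of the plate's wedge, at x = +47.5 mm of the plate, 4.5 mm above its underside; axes as the plate's. The face is 8 mm high and spans the full 100 mm; from there the wedge slopes down to the sheet over 30 mm, so it cannot be pinched. Push here along the plate's -x.
- chopping_block: fixed dark wooden chopping block, 210 mm (x) by 260 mm (y), top face 40 mm above the worktop, upright sides. Origin: centre of its underside, on the worktop; z up, -x points to its front edge, the long edge nearer the robot.
- block_front_edge (a point): middle of the block's front top edge, 105 mm from its centre along its -x; the edge runs along the block's y; axes as the block's
- grating_box: fixed grating box: clear tub with a white collar 117 mm (x) by 122 mm (y). Origin: centre of its underside, on the worktop; z up; -x points to its front, where the collar is open over 62 mm as a slot for the tab (towards the robot). The seated plate's tab reaches about 29 mm out of it, with free room below.
- seat (a point): centre of the plate's recess at the height of the ledge it rests on, 55 mm above the worktop; axes as the box's. The recess is 99 mm (x) by 104 mm (y), 2 mm larger than the plate all round; its rim is 4.5 mm high, the upper 2.5 mm bevelled. The plate is seated when its origin and axes coincide with these.
- plate_lock (a joint): travel of the green sliding lock on the box's right (-y) rim, in m: 0 fully open, clear of the recess; 0.016 fully home, its tongue 12 mm over the plate's side edge and 2 mm above it. It grows as the lock slides along the box's +y, takes about 2 N and stays where it is left. A plate not down on its ledge blocks it.
- lock_thumb (a point): middle of the outer face of the lock's thumb piece (28 mm wide along the box's x, from 62 to 75 mm above the worktop); push it along the box's +y. It moves with the lock; axes as the box's. The bracket under it is 60 mm high.
- lemon: yellow lemon, 76 x 56 x 55 mm, loose on the worktop; origin under its centre; leave it
- green_tin: dark green tin with a white lid, 62 mm wide, 67 mm high, loose behind the chopping block; origin under its centre; leave it
- spice_red: spice jar with a red cap, 45 mm wide, 106 mm high, loose at the back, to the right of the grating box; origin under its centre; leave it
Things that resemble listed ones, but are neither listed nor needed, are in the scene too. There is more than one size of the grater_plate; the job needs the smaller.

How it is judged:
On the way, in this order (a step that is already met when the one before it is completed fails the run):
1. the plate rests flat on the block with at least 25 mm of its tab out past the front edge, touched by nothing but the block (x of tab_end in the frame of chopping_block below -0.13 m and z of grater_plate in the frame of chopping_block between 0.037 and 0.044 m and angle between grater_plate's own z axis and vertical below 0.06 rad and contact force between each of the arm, the fingers and grater_plate below 0.2 N), for 0.2 s.
2. the plate lies flat on the ledge of the grating box, tab in the slot, let go, the lock still open (horizontal distance between grater_plate and seat below 0.005 m and z of grater_plate in the frame of seat between -0.0025 and 0.0025 m and angle between grater_plate's own z axis and vertical below 0.04 rad and angle between the x axis of grater_plate and the x axis of seat, either way round below 0.06 rad and contact force between the fingers and grater_plate below 0.2 N and value of joint plate_lock below 0.008 m), for 0.2 s.
3. the lock is slid home over the plate (value of joint plate_lock above 0.013 m), for 0.2 s.
At the end, for the whole second after the job is handed in: The plate lies at rest on the ledge of the grating box, right side up, its origin within 5 mm (level) and 2.5 mm (height) of the seat, flat within 0.04 rad and in line within 0.06 rad, and the lock is slid at least 13 mm of its 16 mm over it (horizontal distance between grater_plate and seat below 0.005 m and z of grater_plate in the frame of seat between -0.0025 and 0.0025 m and angle between grater_plate's own z axis and vertical below 0.04 rad and angle between the x axis of grater_plate and the x axis of seat, either way round below 0.06 rad and value of joint plate_lock above 0.013 m and linear speed of grater_plate below 0.02 m/s); the robot touches nothing.
It fails at once if the plate falls off the block or the box (height (world z) of grater_plate below 0.025 m).
It fails at once if the plate is let go more than 20 mm above its seat in the grating box (horizontal distance between grater_plate and seat below 0.08 m and z of grater_plate in the frame of seat above 0.02 m and contact force between the fingers and grater_plate below 0.05 N).
It fails at once if the lemon, green tin or spice jar is moved more than 30 mm (distance of any of lemon, green_tin, spice_red from where it was at the start of the episode above 0.03 m).
It also fails if it takes over 64 s, if anything falls off the work surface, if the arm or the gripper's body presses on something with over 40 N, if the wrist force passes 120 N, or if a joint passes its speed limit or range.

## Working session

There is one attempt and no reset: what is moved stays moved. The work goes in short steps, Python scripts to look and compute and a tool call to move; the robot and the scene stay as the last step left them, time stands still between calls to the robot, and variables do not carry over. Pictures are saved under pics/ and viewed, at most 10 in all, crops included, and the job is handed in when it is done.

Besides the shell and the picture viewer there is one more tool, called after "Request:" as name([rows], argument=value, ...), one row to a line, values as JSON. carry_out: Moves the arm, as the interface text tells. Its arguments: {"type":"object","properties":{"moves":{"type":"array","items":{"type":"object","properties":{"tx":{"type":"number"},"ty":{"type":"number"},"tz":{"type":"number"},"wx":{"type":"number"},"wy":{"type":"number"},"wz":{"type":"number"},"claw":{"type":"number"}}}},"newtons":{"type":"number"}},"required":["moves"]}

```bash
mkdir -p pics
cat > h.py <<'E'
import numpy as np, cv2
from workcell import env, read_camera
from scipy.spatial.transform import Rotation as R
def tcpT(s):
    T=np.eye(4); q=s["orientation"]; T[:3,:3]=R.from_quat([q[1],q[2],q[3],q[0]]).as_matrix(); T[:3,3]=s["tcp_pos"]; return T
def grab(name):
    s=env.get_state(); c=read_camera(name)
    c["wfc"]=tcpT(s)@c["hand_eye"] if "hand_eye" in c else np.linalg.inv(c["camera_from_world"])
    return c
def slopes(c,uv):
    uv=np.atleast_2d(np.asarray(uv,float)); d=np.c_[(uv[:,0]-c["cx"])/c["fx"],(uv[:,1]-c["cy"])/c["fy"]]
    u=d.copy()
    for _ in range(20): u=d/(1+c["k1"]*(u**2).sum(1,keepdims=True))
    return u
def plane(c,uv,z):
    """cast pixels onto world plane z"""
    u=slopes(c,uv); D=np.c_[u,np.ones(len(u))]@c["wfc"][:3,:3].T; o=c["wfc"][:3,3]
    return o+D*((z-o[2])/D[:,2])[:,None]
def depth(c,uv):
    uv=np.atleast_2d(uv); u=slopes(c,uv); i=np.round(uv).astype(int); z=c["z_map"][i[:,1],i[:,0]]
    return (np.c_[u,np.ones(len(u))]*z[:,None])@c["wfc"][:3,:3].T+c["wfc"][:3,3]
def proj(c,P):
    P=np.atleast_2d(P); q=(P-c["wfc"][:3,3])@c["wfc"][:3,:3]; s=q[:,:2]/q[:,2:]; s=s*(1+c["k1"]*(s**2).sum(1,keepdims=True))
    return s*[c["fx"],c["fy"]]+[c["cx"],c["cy"]]
E
python3 - <<'E'
from h import *
for n in ("top","side"):
    c=grab(n); cv2.imwrite(f"pics/{n}0.png",c["image"]); print(n,c["fx"],c["k1"],c["wfc"].round(3).tolist())
s=env.get_state(); print(s["clock"],s["orientation"],s["finger_gap"],env.hold_point_z)
E
```

```text
top 390.25868582885147 -0.1096127171609469 [[0.072, -0.972, 0.223, 0.321], [-0.997, -0.07, 0.017, 0.234], [-0.001, -0.224, -0.975, 1.236], [0.0, 0.0, 0.0, 1.0]]
side 541.5213185539769 -0.19156888940419242 [[-0.983, -0.084, 0.166, 0.284], [-0.185, 0.527, -0.829, 1.65], [-0.018, -0.846, -0.534, 0.979], [0.0, 0.0, 0.0, 1.0]]
0.1 [-8.00134331e-04  9.73690088e-01  2.27874891e-01 -7.67410234e-05] 0.08542691940325478 0.0187
```

View pics/top0.png

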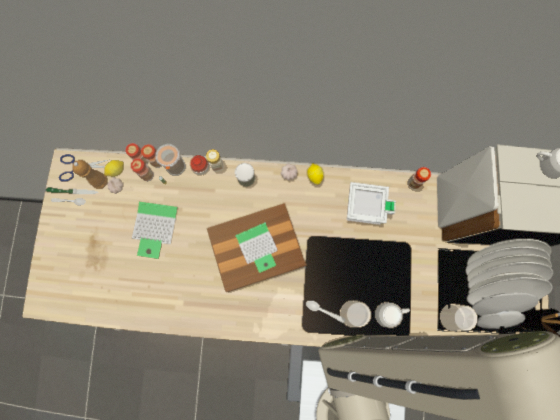

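View pics/side0.png

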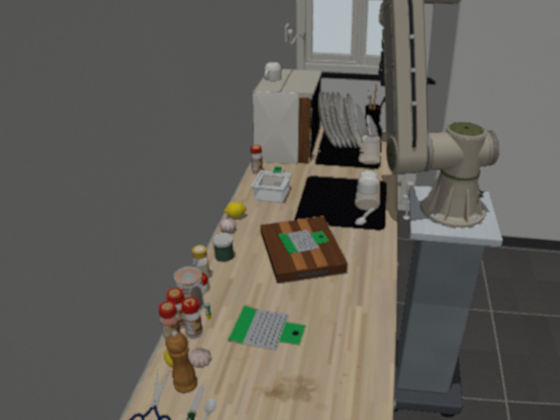

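Top view: the candidates are the small plate on the block (256,246) and the bigger one on the worktop (155,230). The one on the block is the smaller, and it lies where the text says. The box is at (369,203) with its lock at (391,207), lemon at (315,174), tin at (245,174) and jar at (421,178). The side view agrees: plate (303,240), box (271,185).

Run:
```python
from h import *
c=grab("top")
for n,uv,z in [("plate",(256,246),.043),("tabhole",(264,264),.043),("box",(369,204),.06),("lock",(391,207),.07),("lemon",(315,174),.03),("tin",(245,174),.067),("jar",(423,174),.106),
 ("bl",(209,244),.04),("bl",(288,206),.04),("bl",(303,258),.04),("bl",(226,290),.04),("bigwedge",(157,210),.005),("bigtab",(150,250),.003)]:
    print(n,plane(c,uv,z)[0].round(3),depth(c,uv)[0].round(3))
w=grab("wrist"); print(w["hand_eye"].round(3).tolist(),w["fx"])
s=env.get_state();print(tcpT(s).round(3).tolist())
i=c["image"][190:310,195:315]
cv2.imwrite("pics/crop.png",cv2.resize(i,(600,600),interpolation=cv2.INTER_CUBIC))
```

```text
plate [0.484 0.327 0.043] [0.484 0.327 0.045]
tabhole [0.431 0.298 0.043] [0.431 0.298 0.041]
box [ 0.638 -0.014  0.06 ] [ 0.654 -0.027  0.002]
lock [ 0.631 -0.081  0.07 ] [ 0.631 -0.082  0.069]
lemon [0.734 0.157 0.03 ] [0.726 0.159 0.054]
tin [0.706 0.38  0.067] [0.707 0.38  0.065]
jar [ 0.734 -0.172  0.106] [ 0.734 -0.172  0.107]
bl [0.48  0.474 0.04 ] [0.485 0.481 0.005]
bl [0.619 0.238 0.04 ] [ 0.63   0.238 -0.004]
bl [0.458 0.181 0.04 ] [0.458 0.181 0.04 ]
bl [0.344 0.407 0.04 ] [0.344 0.407 0.039]
bigwedge [0.583 0.665 0.005] [0.583 0.664 0.008]
bigtab [0.451 0.67  0.003] [0.451 0.67  0.005]
[[0.0, -0.961, -0.276, 0.07], [1.0, 0.0, 0.001, -0.0], [-0.001, -0.276, 0.961, -0.144], [0.0, 0.0, 0.0, 1.0]] 316.91222132146993
[[0.896, 0.444, -0.0, 0.255], [0.444, -0.896, 0.001, -0.515], [0.0, -0.001, -1.0, 0.231], [0.0, 0.0, 0.0, 1.0]]
```

View pics/crop.png

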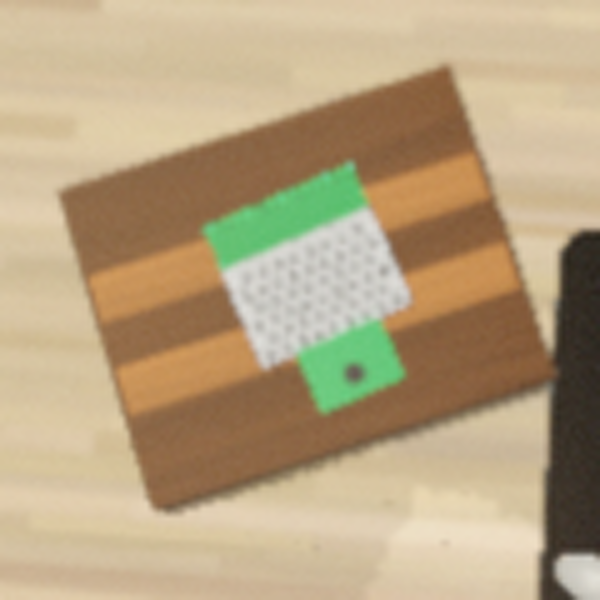

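The crop confirms it: a small plate on the block (wedge at crop 285,210, tab at 352,368), with its x axis turned a little relative to the block. I'll go there with the wrist camera, past the box on the way.

Request:
carry_out([
  {"tz": 5,"claw": -1},
  {"tz": 5},
  {"tx": 3,"ty": 5},
  {"tx": 3,"ty": 5},
  {"tx": 3,"ty": 5},
  {"tx": 3,"ty": 5},
  {"tx": 3,"ty": 5},
  {"tx": 3,"ty": 5},
])

```text
invalid input at $.moves[0]: expected keys tx, ty, tz, wx, wy, wz, claw
```

Request:
carry_out([
  {"tx": 3,"ty": 5},
  {"tx": 3,"ty": 5},
  {"tx": 3,"ty": 5},
  {"tx": 3,"ty": 5},
  {"tz": -3},
  {},
])

```text
invalid input at $.moves[0]: expected keys tx, ty, tz, wx, wy, wz, claw
```

Run:
```python
from h import *
w=grab("wrist"); cv2.imwrite("pics/w1.png",w["image"]); print(w["wfc"].round(3).tolist(), proj(w,[0.638,-0.014,.06]))
import pickle; pickle.dump({k:w[k] for k in w},open("w1.pkl","wb"))
```

```text
[[0.444, -0.861, -0.247, 0.318], [-0.896, -0.427, -0.123, -0.484], [0.0, 0.276, -0.961, 0.374], [0.0, 0.0, 0.0, 1.0]] [[ -93.56882175 -556.66711473]]
```

View pics/w1.png

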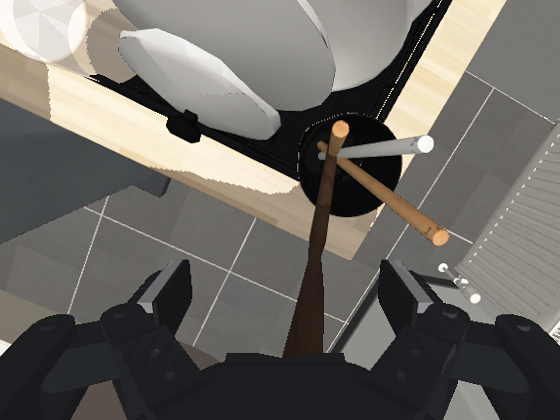

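The wrist view shows dishes (250,60) and a utensil pot (350,165) with spoons right beside the gripper, so I'll lift straight up first. All move keys have to be given.

Request:
carry_out([
  {"tx": 0,"ty": 0,"tz": 5,"wx": 0,"wy": 0,"wz": 0,"claw": -1},
  {"tx": 0,"ty": 0,"tz": 5,"wx": 0,"wy": 0,"wz": 0,"claw": -1},
  {"tx": 0,"ty": 0,"tz": 5,"wx": 0,"wy": 0,"wz": 0,"claw": -1},
  {"tx": 0,"ty": 0,"tz": 5,"wx": 0,"wy": 0,"wz": 0,"claw": -1},
  {"tx": 1,"ty": 6,"tz": 0,"wx": 0,"wy": 0,"wz": 0,"claw": -1},
  {"tx": 1,"ty": 6,"tz": 0,"wx": 0,"wy": 0,"wz": 0,"claw": -1},
  {"tx": 2,"ty": 5,"tz": 0,"wx": 0,"wy": 0,"wz": 0,"claw": -1},
  {"tx": 2,"ty": 5,"tz": 0,"wx": 0,"wy": 0,"wz": 0,"claw": -1},
])

```text
clock: 1.25
tcp_pos: [0.3154, -0.2937, 0.4314]
orientation: [0.0, 0.974, 0.228, 0.0]
wrist_force: [0.5, -0.2, -0.6]
finger_gap: 0.0855
grip_force: 0.0
```

Request:
carry_out([
  {"tx": 3,"ty": 5,"tz": 0,"wx": 0,"wy": 0,"wz": 0,"claw": -1},
  {"tx": 4,"ty": 4.5,"tz": 0,"wx": 0,"wy": 0,"wz": 0,"claw": -1},
  {"tx": 4,"ty": 4,"tz": -2,"wx": 0,"wy": 0,"wz": 0,"claw": -1},
  {"tx": 4,"ty": 4,"tz": -2,"wx": 0,"wy": 0,"wz": 0,"claw": -1},
  {"tx": 4,"ty": 4,"tz": -2,"wx": 0,"wy": 0,"wz": 0,"claw": -1},
  {"tx": 4,"ty": 4,"tz": -2,"wx": 0,"wy": 0,"wz": 0,"claw": -1},
  {"tx": 0,"ty": 3,"tz": -3,"wx": 0,"wy": 0,"wz": 0,"claw": -1},
  {"tx": 0,"ty": 0,"tz": 0,"wx": 0,"wy": 0,"wz": 0,"claw": -1},
])

```text
clock: 2.25
tcp_pos: [0.5439, -0.0081, 0.3184]
orientation: [-0.001, 0.973, 0.23, -0.003]
wrist_force: [0.7, -0.2, 0.9]
finger_gap: 0.0855
grip_force: 0.0
```

Run:
```python
from h import *
w=grab("wrist"); cv2.imwrite("pics/w2.png",w["image"]); s=env.get_state(); print(s["clock"],s["tcp_pos"],s["wrist_force"],proj(w,[0.638,-0.014,.06]))
import pickle; pickle.dump({k:w[k] for k in w},open("w2.pkl","wb"))
```

```text
2.3 [ 0.54445787 -0.00942611  0.32027498] [-1.30573066 -0.17479143  0.32302357] [[324.55002479 106.13420104]]
```

View pics/w2.png

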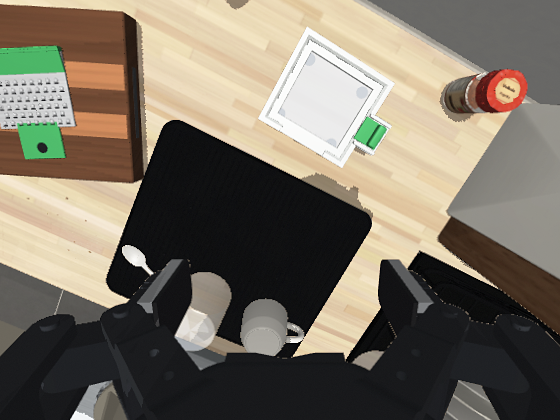

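The wrist view is clear: the collar's corners are at about (308,28), (392,83), (341,165) and (260,118), the green lock is at (371,133), and the block with the small plate is on the left. Measuring the box here.

```bash
cat > box.py <<'E'
from h import *
import pickle
def world(c):
    h,w=c["z_map"].shape; u,v=np.meshgrid(np.arange(w),np.arange(h)); return depth(c,np.c_[u.ravel(),v.ravel()]).reshape(h,w,3)
def boxm(c,zc):
    W=world(c); hsv=cv2.cvtColor(c["image"],cv2.COLOR_BGR2HSV)
    near=(np.hypot(W[...,0]-.638,W[...,1]+.02)<.13)
    m=near&(hsv[...,1]<40)&(hsv[...,2]>190)&(W[...,2]>.045)&(W[...,2]<.075)&(c["z_map"]>0)
    print("n",m.sum(),"z pct",np.percentile(W[m][:,2],[5,25,50,75,95]).round(4))
    v,u=np.nonzero(m&(abs(W[...,2]-zc)<.006)); P=plane(c,np.c_[u,v],zc)[:,:2]
    g=near&(hsv[...,0]>45)&(hsv[...,0]<85)&(hsv[...,1]>120)&(W[...,2]>.045)
    G=W[g]; print("green n",g.sum(),"z",np.percentile(G[:,2],[5,50,95]).round(4) if g.any() else None)
    # collar edges: direction then extents
    r=cv2.minAreaRect((P*1000).astype(np.float32)); print("rect",r)
    return m,g,P,G
E
python3 - <<'E'
from box import *
c=pickle.load(open("w2.pkl","rb"))
m,g,P,G=boxm(c,.0595)
uv=np.array([[308,28],[392,83],[341,165],[260,118]]);print(plane(c,uv,.0595).round(4).tolist())
im=c["image"][10:190,240:420].copy()
o=im.copy(); o[m[10:190,240:420]]=(255,0,255)
cv2.imwrite("pics/b.png",cv2.resize(np.hstack([im,o]),(800,400),interpolation=cv2.INTER_CUBIC))
E
```

```text
n 5199 z pct [0.055  0.0561 0.0576 0.0603 0.0619]
green n 588 z [0.0637 0.0657 0.0779]
rect ((643.224365234375, -24.24634552001953), (147.49761962890625, 117.45516967773438), 86.80142974853516)
[[0.7046, 0.0435, 0.0595], [0.6974, -0.0732, 0.0595], [0.5846, -0.0669, 0.0595], [0.5905, 0.0499, 0.0595]]
```

View pics/b.png

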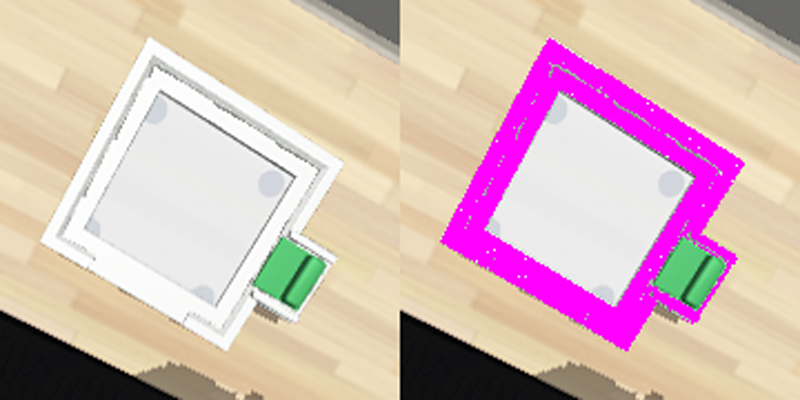

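Request:
carry_out([
  {"tx": 0,"ty": 5,"tz": 0,"wx": 0,"wy": 0,"wz": 0,"claw": -1},
  {"tx": 0,"ty": 5,"tz": 0,"wx": 0,"wy": 0,"wz": 0,"claw": -1},
  {"tx": 0,"ty": 0,"tz": 0,"wx": 0,"wy": 0,"wz": 0,"claw": -1},
  {"tx": 0,"ty": 0,"tz": 0,"wx": 0,"wy": 0,"wz": 0,"claw": -1},
])

```text
clock: 2.8
tcp_pos: [0.5456, 0.0887, 0.3225]
orientation: [0.001, 0.974, 0.228, 0.001]
wrist_force: [-0.3, -0.5, -0.4]
finger_gap: 0.0855
grip_force: 0.0
```

The mask covers the collar plus the lock bracket; the bracket is left out by fitting each side line separately. Second view now.

```bash
cat >> box.py <<'E'
def sides(P,yaw,c0):
    """fit collar sides in box frame; returns yaw and centre from sides"""
    for _ in range(3):
        Rm=np.array([[np.cos(yaw),-np.sin(yaw)],[np.sin(yaw),np.cos(yaw)]]); Q=(P-c0)@Rm
        out={}
        for n,a,s in (("-x",0,-1),("+x",0,1),("+y",1,1),("-y",1,-1)):
            b=1-a; B=[]
            for lo in np.arange(-.05,.05,.004):
                if n=="-y" and -.04<lo<.03: continue   # lock bracket
                k=(Q[:,b]>lo)&(Q[:,b]<lo+.004)&(Q[:,a]*s<.068)
                if k.sum()>3: B.append((lo+.002,np.sort(Q[k,a]*s)[-2]*s))
            B=np.array(B); p=np.polyfit(B[:,0],B[:,1],1); r=B[:,1]-np.polyval(p,B[:,0]); k=abs(r)<2*np.median(abs(r))+.0003
            out[n]=np.polyfit(B[k,0],B[k,1],1)
        dy=np.mean([-out["-x"][0],-out["+x"][0],out["+y"][0]])
        off=np.array([(out["-x"][1]+out["+x"][1])/2,(out["+y"][1]+out["-y"][1])/2])
        c0=c0+Rm@off; yaw+=dy
    return yaw,c0,{k:v.round(4) for k,v in out.items()}
E
python3 - <<'E'
from box import *
c1=pickle.load(open("w2.pkl","rb")); c2=grab("wrist"); pickle.dump(c2,open("w3.pkl","wb"))
for c in (c1,c2):
  for z in (.0595,.062):
    m,g,P,G=boxm(c,z); print(z,*sides(P,np.radians(-3),np.array([.644,-.012])))
E
```

```text
n 5199 z pct [0.055  0.0561 0.0576 0.0603 0.0619]
green n 588 z [0.0637 0.0657 0.0779]
rect ((643.224365234375, -24.24634552001953), (147.49761962890625, 117.45516967773438), 86.80142974853516)
0.0595 -0.05418395617710071 [ 0.64403488 -0.01162765] {'-x': array([ 0.0022, -0.058 ]), '+x': array([-0.0035,  0.058 ]), '+y': array([-0.0004,  0.0606]), '-y': array([-0.0047, -0.0606])}
n 5199 z pct [0.055  0.0561 0.0576 0.0603 0.0619]
green n 588 z [0.0637 0.0657 0.0779]
rect ((642.9969482421875, -23.995834350585938), (146.67239379882812, 116.72503662109375), 86.80143737792969)
0.062 -0.05453777870577053 [ 0.64392518 -0.01138969] {'-x': array([ 0.0034, -0.0575]), '+x': array([-0.0043,  0.0576]), '+y': array([-0.0002,  0.0603]), '-y': array([-0.0042, -0.0603])}
n 4103 z pct [0.0551 0.0561 0.0573 0.0604 0.0619]
green n 541 z [0.0636 0.0658 0.0775]
rect ((643.1693725585938, -24.90020751953125), (148.30349731445312, 117.3847427368164), 86.67855834960938)
0.0595 -0.05625265353015188 [ 0.6441097  -0.01180688] {'-x': array([-0.0046, -0.0578]), '+x': array([0.0022, 0.0578]), '+y': array([-0.0023,  0.0603]), '-y': array([-0.0012, -0.0603])}
n 4103 z pct [0.0551 0.0561 0.0573 0.0604 0.0619]
green n 541 z [0.0636 0.0658 0.0775]
rect ((642.9517211914062, -24.00878143310547), (147.39187622070312, 116.66327667236328), 86.67854309082031)
0.062 -0.05783914999153661 [ 0.64396279 -0.01098603] {'-x': array([-0.0025, -0.0573]), '+x': array([0.0011, 0.0573]), '+y': array([-0.0021,  0.06  ]), '-y': array([ 0.0001, -0.06  ])}
```

Box: centre (0.644, -0.0117), yaw -0.055. The collar stands 0.060 high and the ledge about 0.0555, the same from both views. On to the plate.

Request:
carry_out([
  {"tx": 0,"ty": 5,"tz": -1,"wx": 0,"wy": 0,"wz": 0,"claw": -1},
  {"tx": 0,"ty": 5,"tz": -1,"wx": 0,"wy": 0,"wz": 0,"claw": -1},
  {"tx": -1,"ty": 5,"tz": -1,"wx": 0,"wy": 0,"wz": 0,"claw": -0.2},
  {"tx": -1,"ty": 4,"tz": -1,"wx": 0,"wy": 0,"wz": 0,"claw": -0.2},
  {"tx": 0,"ty": 4,"tz": -1,"wx": 0,"wy": 0,"wz": 0,"claw": -0.2},
  {"tx": 0,"ty": 0,"tz": 0,"wx": 0,"wy": 0,"wz": 0,"claw": -0.2},
  {"tx": 0,"ty": 0,"tz": 0,"wx": 0,"wy": 0,"wz": 0,"claw": -0.2},
])

```text
clock: 3.72
tcp_pos: [0.5258, 0.3183, 0.2716]
orientation: [0.0, 0.974, 0.227, 0.0]
wrist_force: [-0.3, 0.0, -0.2]
finger_gap: 0.0512
grip_force: 0.0
```

```bash
cat > plate.py <<'E'
from box import *
def plate(c,near=(.484,.327),rad=.13):
    W=world(c); hsv=cv2.cvtColor(c["image"],cv2.COLOR_BGR2HSV)
    ok=(np.hypot(W[...,0]-near[0],W[...,1]-near[1])<rad)&(W[...,2]>.03)
    g=(ok&(hsv[...,0]>45)&(hsv[...,0]<85)&(hsv[...,1]>100)).astype(np.uint8)
    cs=sorted(cv2.findContours(g,cv2.RETR_EXTERNAL,cv2.CHAIN_APPROX_NONE)[0],key=cv2.contourArea)[-2:]
    res=[]
    for k in cs:
        uv=k[:,0,:].astype(float); m=np.zeros_like(g); cv2.drawContours(m,[k],-1,1,-1); z=np.median(W[(m>0)&(g>0)][:,2])
        P=plane(c,uv,z)[:,:2]; r=cv2.minAreaRect((P*1000).astype(np.float32)); res.append((r,z,len(k),cv2.boundingRect(k))); print("green",r,round(float(z),4),cv2.boundingRect(k))
    return W,hsv,g,res
E
python3 - <<'E'
from plate import *
c=grab("wrist"); s=env.get_state(); print(s["tcp_pos"],s["finger_gap"]); pickle.dump(c,open("w4.pkl","wb"))
plate(c); cv2.imwrite("pics/w4.png",c["image"])
E
```

```text
[0.52593636 0.3181119  0.27178359] 0.050904580388608074
green ((436.0116882324219, 297.5139465332031), (45.41615676879883, 55.88984680175781), 28.091541290283203) 0.0439 (246, 231, 45, 35)
green ((522.1653442382812, 344.07763671875), (29.088960647583008, 100.07501220703125), 27.911100387573242) 0.0469 (220, 159, 87, 27)
```

View pics/w4.png

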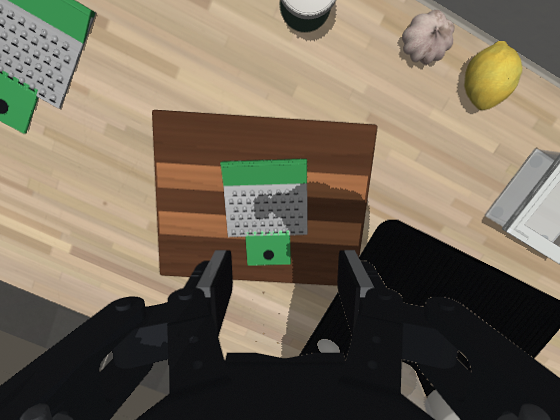

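The wrist view shows the small plate (265,212) with its wedge at (264,172) and tab at (268,250); the block's front edge runs from about (160,273) to (362,285). Measuring the block edge.

Run:
```python
from plate import *
for f in ("w4.pkl","w3.pkl"):
    c=pickle.load(open(f,"rb")); W=world(c)
    m=((W[...,2]>.025)&(W[...,2]<.06)&(np.hypot(W[...,0]-.48,W[...,1]-.33)<.2)).astype(np.uint8)
    m[:,366 if f=="w4.pkl" else 250:]*=0 if f=="w3.pkl" else 1
    k=max(cv2.findContours(m,cv2.RETR_EXTERNAL,cv2.CHAIN_APPROX_NONE)[0],key=cv2.contourArea)[:,0,:]
    P=plane(c,k,.04)[:,:2]; r=cv2.minAreaRect((P*1000).astype(np.float32)); print(f,r)
    ax=np.array([np.cos(np.radians(20)),np.sin(np.radians(20))])
    # front side line fit
    Q=P-[.48,.33]
    for _ in range(3):
        n=np.array([-ax[1],ax[0]]); x=Q@ax; y=Q@n; B=[]
        for lo in np.arange(-.11,.11,.01):
            kk=(y>lo)&(y<lo+.01)&(x<-.05)
            if kk.any(): B.append((lo+.005,x[kk].min()))
        B=np.array(B); p=np.polyfit(B[:,0],B[:,1],1); rr=B[:,1]-np.polyval(p,B[:,0]); ok=abs(rr)<.003; p=np.polyfit(B[ok,0],B[ok,1],1)
        a=-p[0]; ax=np.array([[np.cos(-a),-np.sin(-a)],[np.sin(-a),np.cos(-a)]])@ax if 0 else ax+(-p[0])*n; ax/=np.linalg.norm(ax)
    print("front: yaw",np.degrees(np.arctan2(ax[1],ax[0])),"offset",p[1],ok.sum(),"edge pt",np.array([.48,.33])+ax*p[1])
    for t in ([.416,.287],): print("tab_end ahead of edge",(np.array(t)-[.48,.33])@ax-p[1])
    rb=np.percentile((P-[.48,.33])@ax,[2,50,98]); print(rb)
```

```text
w4.pkl ((483.0683898925781, 329.39605712890625), (208.68638610839844, 258.54571533203125), 22.56711769104004)
front: yaw 22.64112136509523 offset -0.10152492989545946 8 edge pt [0.38629917 0.29091718]
tab_end ahead of edge 0.025903957028928865
[-0.10151633  0.00497191  0.10673177]
w3.pkl ((483.2790832519531, 327.0399475097656), (210.0320587158203, 263.5308837890625), 22.459102630615234)
front: yaw 22.69097002551433 offset -0.10155006501046265 22 edge pt [0.38631002 0.29082598]
tab_end ahead of edge 0.025916027899791097
[-0.10194468  0.0140992   0.10662259]
```

Block: centre (0.483, 0.329), yaw 22.6°. Plate: yaw 28.0°, wedge_back (0.535, 0.351), with tab_end 26 mm inside the edge. I'll go down 25 mm behind the wedge, fingers part-open for a two-point push.

Request:
carry_out([
  {"tx": 1.5,"ty": 2.5,"tz": -4,"wx": 0,"wy": 0,"wz": 0.03,"claw": 0.4},
  {"tx": 1.6,"ty": 2,"tz": -4,"wx": 0,"wy": 0,"wz": 0,"claw": 0.4},
  {"tx": 0,"ty": 0,"tz": -5,"wx": 0,"wy": 0,"wz": 0,"claw": 0.4},
  {"tx": 0,"ty": 0,"tz": -5,"wx": 0,"wy": 0,"wz": 0,"claw": 0.4},
  {"tx": 0,"ty": 0,"tz": -3,"wx": 0,"wy": 0,"wz": 0,"claw": 0.4},
  {"tx": 0,"ty": 0,"tz": -1,"wx": 0,"wy": 0,"wz": 0,"claw": 0.4},
  {"tx": 0,"ty": 0,"tz": 0,"wx": 0,"wy": 0,"wz": 0,"claw": 0.4},
  {"tx": 0,"ty": 0,"tz": 0,"wx": 0,"wy": 0,"wz": 0,"claw": 0.4},
])

```text
clock: 4.78
tcp_pos: [0.5577, 0.3649, 0.0535]
orientation: [-0.0, 0.97, 0.242, 0.002]
wrist_force: [0.8, -0.1, 0.8]
finger_gap: 0.0257
grip_force: 0.0
```

Run:
```python
from plate import *
c=grab("wrist"); s=env.get_state(); print(s["tcp_pos"],s["finger_gap"],s["wrist_force"],tcpT(s)[:3,0])
W=world(c); T=np.linalg.inv(tcpT(s)); L=W@T[:3,:3].T+T[:3,3]
m=(c["z_map"]>0)&(abs(L[...,1])<.06)&(L[...,2]>-.03)&(L[...,2]<.02)&(L[...,0]>-.03)&(L[...,0]<.02)&(c["image"].max(2)<90)
m[:250]=0
Z=L[m]; print(len(Z), Z.min(0),Z.max(0))
```

```text
[0.55766029 0.36508466 0.0535533 ] 0.025615929847664722 [-0.27474503 -0.7924999   0.16886387] [0.88259978 0.47011128 0.00360626]
9236 [-0.02999181 -0.05989661 -0.02999476] [0.0118142  0.0599931  0.01466968]
```

Request:
carry_out([
  {"tx": 0,"ty": 0,"tz": -1.2,"wx": 0,"wy": 0,"wz": 0,"claw": 0.4},
  {"tx": 0,"ty": 0,"tz": 0,"wx": 0,"wy": 0,"wz": 0,"claw": 0.4},
  {"tx": -0.9,"ty": -0.5,"tz": 0,"wx": 0,"wy": 0,"wz": 0,"claw": 0.4},
  {"tx": -0.7,"ty": -0.4,"tz": 0,"wx": 0,"wy": 0,"wz": 0,"claw": 0.4},
  {"tx": -0.7,"ty": -0.4,"tz": 0,"wx": 0,"wy": 0,"wz": 0,"claw": 0.4},
  {"tx": -0.7,"ty": -0.4,"tz": 0,"wx": 0,"wy": 0,"wz": 0,"claw": 0.4},
  {"tx": -0.7,"ty": -0.4,"tz": 0,"wx": 0,"wy": 0,"wz": 0,"claw": 0.4},
  {"tx": -0.7,"ty": -0.4,"tz": 0,"wx": 0,"wy": 0,"wz": 0,"claw": 0.4},
])

```text
clock: 5.82
tcp_pos: [0.5125, 0.3398, 0.0399]
orientation: [-0.0, 0.97, 0.242, 0.001]
wrist_force: [4.0, 2.6, 5.4]
finger_gap: 0.0254
grip_force: 3.0
```

Run:
```python
from plate import *
c=grab("wrist"); s=env.get_state(); print(s["tcp_pos"],s["wrist_force"])
cv2.imwrite("pics/push.png",c["image"])
t=grab("top"); plate(t,(.45,.31),.16)
```

```text
[0.5115626  0.33929068 0.03991883] [2.58660314 0.81209495 7.43696658]
green ((320.6573181152344, 234.07199096679688), (0.0, 0.0), 0.0) 1.2359 (393, 207, 1, 1)
green ((320.6573181152344, 234.07199096679688), (0.0, 0.0), 0.0) 1.2359 (388, 207, 1, 1)
```

View pics/push.png

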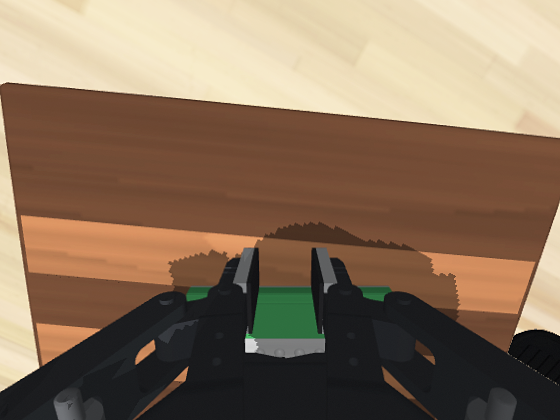

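The wrist view shows the fingers against the wedge (285,290) with the two-point contact even. The fingers press the block a little, so I raise 1.5 mm and finish the push.

Request:
carry_out([
  {"tx": -0.5,"ty": -0.3,"tz": 0.15,"wx": 0,"wy": 0,"wz": 0,"claw": 0.4},
  {"tx": -0.6,"ty": -0.3,"tz": 0,"wx": 0,"wy": 0,"wz": 0,"claw": 0.4},
  {"tx": -0.6,"ty": -0.3,"tz": 0,"wx": 0,"wy": 0,"wz": 0,"claw": 0.4},
  {"tx": -0.6,"ty": -0.3,"tz": 0,"wx": 0,"wy": 0,"wz": 0,"claw": 0.4},
  {"tx": -0.5,"ty": -0.3,"tz": 0,"wx": 0,"wy": 0,"wz": 0,"claw": 0.4},
  {"tx": -0.2,"ty": -0.1,"tz": 0,"wx": 0,"wy": 0,"wz": 0,"claw": 0.4},
  {"tx": 0,"ty": 0,"tz": 0,"wx": 0,"wy": 0,"wz": 0,"claw": 0.4},
])

```text
clock: 6.8
tcp_pos: [0.4819, 0.3235, 0.0408]
orientation: [0.0, 0.97, 0.242, -0.0]
wrist_force: [0.0, 1.0, -0.2]
finger_gap: 0.0257
grip_force: 0.0
```

Request:
carry_out([
  {"tx": 1.6,"ty": 0.8,"tz": 0,"wx": 0,"wy": 0,"wz": 0,"claw": 0.4},
  {"tx": 1.6,"ty": 0.8,"tz": 2,"wx": 0,"wy": 0,"wz": 0,"claw": 0.2},
  {"tx": 0,"ty": 0,"tz": 5,"wx": 0,"wy": 0,"wz": 0,"claw": -0.2},
  {"tx": 0,"ty": 0,"tz": 5,"wx": 0,"wy": 0,"wz": 0,"claw": -0.5},
  {"tx": 0,"ty": 0,"tz": 5,"wx": 0,"wy": 0,"wz": 0,"claw": -1},
  {"tx": 0,"ty": 0,"tz": 4,"wx": 0,"wy": 0,"wz": 0,"claw": -1},
  {"tx": 0,"ty": 0,"tz": 0,"wx": 0,"wy": 0,"wz": 0,"claw": -1},
  {"tx": 0,"ty": 0,"tz": 0,"wx": 0,"wy": 0,"wz": 0,"claw": -1},
])

```text
clock: 7.8
tcp_pos: [0.5141, 0.3396, 0.2502]
orientation: [0.0, 0.97, 0.242, -0.0]
wrist_force: [0.5, -0.3, -0.5]
finger_gap: 0.0853
grip_force: 0.0
```

```bash
cat >> plate.py <<'E'
def summary(c,near=(.46,.31),rad=.17):
    W,hsv,g,res=plate(c,near,rad)
    res=sorted(res,key=lambda r:max(r[0][1])); tab,wed=res[0][0],res[1][0]
    a,b=np.array(tab[0])/1000,np.array(wed[0])/1000; d=(b-a)/np.linalg.norm(b-a)
    bx=cv2.boxPoints(wed)/1000; e=max((bx[1]-bx[0],bx[2]-bx[1]),key=np.linalg.norm); n=e/np.linalg.norm(e)
    if n[0]*-d[1]+n[1]*d[0]<0:n=-n
    print("yaw centres",np.degrees(np.arctan2(d[1],d[0])),"wedge edge",np.degrees(np.arctan2(-n[0],n[1])))
    wb=b+d*min(wed[1])/2000; te=wb-d*.135; o=wb-d*.0475
    f=np.array([np.cos(np.radians(22.6)),np.sin(np.radians(22.6))]); E=np.array([.3863,.2909])
    print("wedge_back",wb,"tab_end",te,"origin",o,"tab_end past edge mm",-1000*(te-E)@f)
E
python3 - <<'E'
from plate import *
c=grab("wrist"); s=env.get_state(); print(s["tcp_pos"],s["wrist_force"],s["joint_pos"]); summary(c)
E
```

```text
[0.5136709  0.33937905 0.24944473] [-0.91668433  0.81784745 -0.55043804] [ 4.53608352e-01  3.93353340e-01  2.05244365e-01  1.38487553e+00
 -1.28012401e-04  3.10545529e+00]
green ((374.2713928222656, 263.4666748046875), (44.90288543701172, 54.5591926574707), 28.040788650512695) 0.044 (264, 290, 44, 32)
green ((461.0155029296875, 309.74285888671875), (28.57923698425293, 99.86251068115234), 28.054513931274414) 0.0472 (243, 222, 87, 24)
yaw centres 28.078996168704528 wedge edge 28.05452
wedge_back [0.47362323 0.31646882] tab_end [0.3545128  0.25292587] origin [0.431714   0.29411112] tab_end past edge mm 43.93954981087521
```

The plate rests with tab_end 44 mm past the edge, at yaw 28.05°. Joint 6 is near its limit, so I use the half-turn grasp: turn +π about z while moving over the tab.

Request:
carry_out([
  {"tx": -0.9,"ty": -0.5,"tz": 0,"wx": 0,"wy": 0,"wz": 0.185,"claw": -1},
  {"tx": -0.9,"ty": -0.5,"tz": 0,"wx": 0,"wy": 0,"wz": 0.185,"claw": -1},
  {"tx": -0.9,"ty": -0.5,"tz": 0,"wx": 0,"wy": 0,"wz": 0.185,"claw": -1},
  {"tx": -0.9,"ty": -0.5,"tz": 0,"wx": 0,"wy": 0,"wz": 0.185,"claw": -1},
  {"tx": -0.9,"ty": -0.5,"tz": 0,"wx": 0,"wy": 0,"wz": 0.185,"claw": -1},
  {"tx": -0.9,"ty": -0.5,"tz": 0,"wx": 0,"wy": 0,"wz": 0.185,"claw": -1},
  {"tx": -0.9,"ty": -0.5,"tz": 0,"wx": 0,"wy": 0,"wz": 0.185,"claw": -1},
  {"tx": -0.9,"ty": -0.5,"tz": 0,"wx": 0,"wy": 0,"wz": 0.185,"claw": -1},
])

```text
clock: 8.85
tcp_pos: [0.441, 0.2991, 0.2489]
orientation: [-0.001, 0.55, 0.835, -0.001]
wrist_force: [0.6, -0.3, -0.1]
finger_gap: 0.0853
grip_force: 0.0
```

Request:
carry_out([
  {"tx": -0.9,"ty": -0.5,"tz": -1,"wx": 0,"wy": 0,"wz": 0.185,"claw": -1},
  {"tx": -0.9,"ty": -0.5,"tz": -1,"wx": 0,"wy": 0,"wz": 0.185,"claw": -1},
  {"tx": -0.9,"ty": -0.5,"tz": -1,"wx": 0,"wy": 0,"wz": 0.185,"claw": -1},
  {"tx": -0.9,"ty": -0.5,"tz": -1,"wx": 0,"wy": 0,"wz": 0.185,"claw": -1},
  {"tx": -0.9,"ty": -0.5,"tz": -1,"wx": 0,"wy": 0,"wz": 0.185,"claw": -1},
  {"tx": -0.9,"ty": -0.5,"tz": -1,"wx": 0,"wy": 0,"wz": 0.185,"claw": -1},
  {"tx": -0.9,"ty": -0.5,"tz": -1,"wx": 0,"wy": 0,"wz": 0.185,"claw": -1},
  {"tx": -0.9,"ty": -0.5,"tz": -1,"wx": 0,"wy": 0,"wz": 0.185,"claw": -1},
])

```text
clock: 9.85
tcp_pos: [0.3687, 0.259, 0.1689]
orientation: [-0.002, -0.157, 0.988, -0.0]
wrist_force: [-0.1, 0.1, 0.6]
finger_gap: 0.0852
grip_force: 0.0
```

Request:
carry_out([
  {"tx": 0,"ty": 0,"tz": 0,"wx": 0,"wy": 0,"wz": 0.18,"claw": -1},
  {"tx": 0,"ty": 0,"tz": 0,"wx": 0,"wy": 0,"wz": 0,"claw": -1},
  {"tx": 0,"ty": 0,"tz": 0,"wx": 0,"wy": 0,"wz": 0,"claw": -1},
])

```text
clock: 10.22
tcp_pos: [0.3699, 0.2595, 0.1702]
orientation: [-0.001, -0.24, 0.971, -0.0]
wrist_force: [-0.5, 0.3, 0.1]
finger_gap: 0.0857
grip_force: 0.0
```

Run:
```python
from plate import *
c=grab("wrist"); s=env.get_state(); T=tcpT(s); print(s["clock"],s["tcp_pos"],np.degrees(np.arctan2(T[1,0],T[0,0])),T[:3,2],s["joint_pos"][5]); pickle.dump(c,open("w5.pkl","wb"))
plate(c,(.39,.27),.12)
P=np.array([.3545,.2529,.0415]); print("tab_end px",proj(c,P))
cv2.imwrite("pics/w5.png",c["image"])
```

```text
10.275 [0.37000624 0.2595799  0.17037168] -152.16432487071376 [-8.07327568e-04 -2.71457549e-04 -9.99999637e-01] -0.05205405170889314
green ((373.97979736328125, 263.22509765625), (44.96613311767578, 55.644351959228516), 27.836637496948242) 0.0439 (255, 181, 64, 50)
green ((459.0994873046875, 308.8050231933594), (31.808134078979492, 100.38585662841797), 27.860448837280273) 0.0469 (235, 289, 104, 30)
tab_end px [[286.01753248 180.96959841]]
```

The wrist view from the new side agrees to 0.4 mm. Now down onto the tab.

Request:
carry_out([
  {"tx": -0.4,"ty": -0.1,"tz": -3,"wx": 0,"wy": 0,"wz": 0,"claw": -1},
  {"tx": 0,"ty": 0,"tz": -4,"wx": 0,"wy": 0,"wz": 0,"claw": -1},
  {"tx": 0,"ty": 0,"tz": -3,"wx": 0,"wy": 0,"wz": 0,"claw": -1},
  {"tx": 0,"ty": 0,"tz": -2.5,"wx": 0,"wy": 0,"wz": 0,"claw": -1},
  {"tx": 0,"ty": 0,"tz": -1.5,"wx": 0,"wy": 0,"wz": 0,"claw": -1},
  {"tx": 0,"ty": 0,"tz": -1,"wx": 0,"wy": 0,"wz": 0,"claw": -1},
  {"tx": 0,"ty": 0,"tz": 0,"wx": 0,"wy": 0,"wz": 0,"claw": -1},
])

```text
clock: 11.15
tcp_pos: [0.3658, 0.2585, 0.0203]
orientation: [-0.001, -0.241, 0.97, -0.0]
wrist_force: [0.1, 0.2, -0.1]
finger_gap: 0.0855
grip_force: 0.0
```

Run:
```python
from plate import *
c=grab("wrist"); s=env.get_state(); T=tcpT(s); print(s["clock"],s["tcp_pos"],s["wrist_force"]); plate(c,(.39,.27),.12)
cv2.imwrite("pics/w6.png",c["image"])
```

```text
11.2 [0.36622974 0.25868969 0.02088509] [ 0.17674667  0.20101245 -0.14059371]
green ((383.6601257324219, 290.5240783691406), (0.0, 0.0), 0.0) 0.0442 (328, 349, 1, 1)
green ((371.29608154296875, 262.2759094238281), (41.27179718017578, 55.66410446166992), 27.99982452392578) 0.0439 (220, 258, 133, 85)
```

View pics/w6.png

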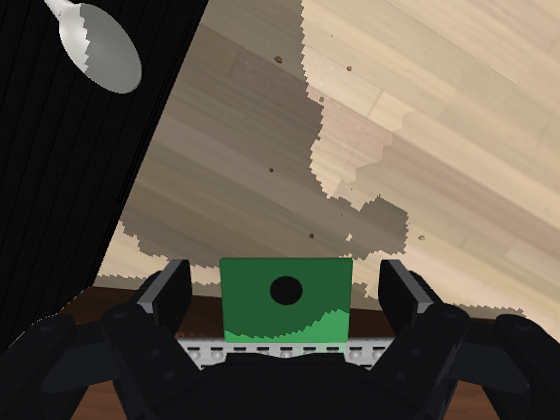

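The tab (286,300) sits centred between the open pads. Closing.

Request:
carry_out([
  {"tx": 0,"ty": 0,"tz": 0,"wx": 0,"wy": 0,"wz": 0,"claw": -0.5},
  {"tx": 0,"ty": 0,"tz": 0,"wx": 0,"wy": 0,"wz": 0,"claw": -0.2},
  {"tx": 0,"ty": 0,"tz": 0,"wx": 0,"wy": 0,"wz": 0,"claw": 0},
  {"tx": 0,"ty": 0,"tz": 0,"wx": 0,"wy": 0,"wz": 0,"claw": 0.3},
  {"tx": 0,"ty": 0,"tz": 0,"wx": 0,"wy": 0,"wz": 0,"claw": 0.3},
], newtons=80)

```text
clock: 11.82
tcp_pos: [0.3667, 0.259, 0.0215]
orientation: [0.001, -0.242, 0.97, 0.0]
wrist_force: [-1.7, -0.3, 6.3]
finger_gap: 0.0532
grip_force: 82.5
```

Request:
carry_out([
  {"tx": 0,"ty": 0,"tz": 0.5,"wx": 0,"wy": 0,"wz": 0,"claw": 0.3},
  {"tx": 0,"ty": 0,"tz": 1,"wx": 0,"wy": 0,"wz": 0,"claw": 0.3},
  {"tx": 0,"ty": 0,"tz": 1.5,"wx": 0,"wy": 0,"wz": 0,"claw": 0.3},
  {"tx": 0,"ty": 0,"tz": 1.5,"wx": 0,"wy": 0,"wz": 0,"claw": 0.3},
  {"tx": 0,"ty": 0,"tz": 0,"wx": 0,"wy": 0,"wz": 0,"claw": 0.3},
  {"tx": 0,"ty": 0,"tz": 0,"wx": 0,"wy": 0,"wz": 0,"claw": 0.3},
])

```text
clock: 12.58
tcp_pos: [0.3659, 0.2586, 0.0656]
orientation: [-0.0, -0.242, 0.97, 0.0]
wrist_force: [0.0, 0.8, -1.4]
finger_gap: 0.0533
grip_force: 83.8
```

Run:
```python
from plate import *
c=grab("wrist"); s=env.get_state(); T=tcpT(s); print(s["clock"],s["tcp_pos"],s["wrist_force"],s["ft_torque"],s["finger_gap"],s["grip_force"])
W=world(c); hsv=cv2.cvtColor(c["image"],cv2.COLOR_BGR2HSV); Ti=np.linalg.inv(T); L=W@Ti[:3,:3].T+Ti[:3,3]
g=(hsv[...,0]>45)&(hsv[...,0]<85)&(hsv[...,1]>100)&(abs(L[...,0])<.2)&(L[...,2]>-.06)&(L[...,2]<.02)
Q=L[g]; print(g.sum(), Q.min(0),Q.max(0))
A=np.c_[Q[:,0],Q[:,1],np.ones(len(Q))]; k=np.ones(len(Q),bool)
for _ in range(3):
    p=np.linalg.lstsq(A[k],Q[k,2],rcond=None)[0]; r=abs(Q[:,2]-A@p); k=r<.0015
print("tab plane in tool: slope x,y, z0",p, k.sum())
cv2.imwrite("pics/side2.png",cv2.resize(grab("side")["image"][190:300,230:390],(800,550),interpolation=cv2.INTER_CUBIC))
```

```text
12.625 [0.36572187 0.25844218 0.06536363] [-0.3332267  -0.12436283 -0.43086554] [-0.02373822  0.09851643  0.00278513] 0.05304103752436268 83.75046014785767
9613 [-0.02750945 -0.02760695 -0.02720373] [ 0.01536773  0.02846528 -0.01938334]
tab plane in tool: slope x,y, z0 [-0.01396651  0.00232282 -0.02178896] 9525
```

View pics/side2.png

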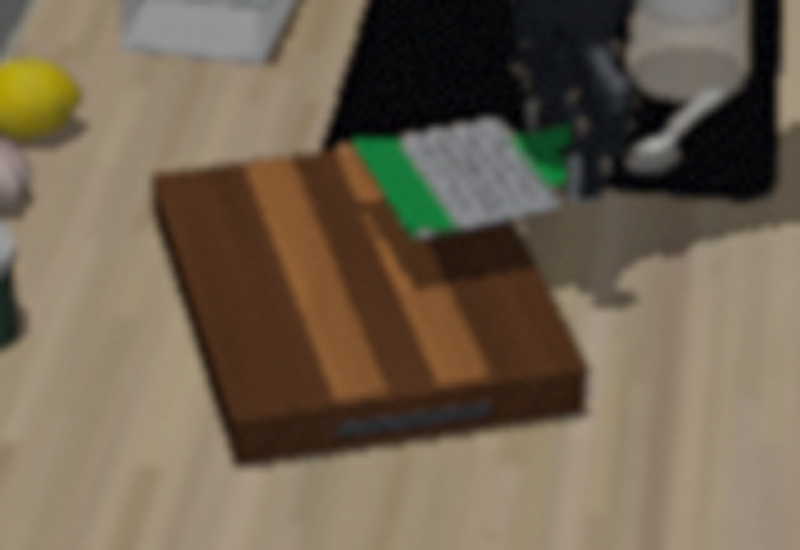

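The side view shows the plate held level by the tab, clear of the block (plate at 470,180 in the crop). Carry it to above the box, turning −0.54 rad.

Request:
carry_out([
  {"tx": 0,"ty": 0,"tz": 2,"wx": 0,"wy": 0,"wz": 0,"claw": 0.3},
  {"tx": 0,"ty": 0,"tz": 3,"wx": 0,"wy": 0,"wz": 0,"claw": 0.3},
  {"tx": 0.6,"ty": -0.8,"tz": 3,"wx": 0,"wy": 0,"wz": -0.03,"claw": 0.3},
  {"tx": 1.2,"ty": -1.6,"tz": 1,"wx": 0,"wy": 0,"wz": -0.04,"claw": 0.3},
  {"tx": 1.7,"ty": -2.2,"tz": 0,"wx": 0,"wy": 0,"wz": -0.04,"claw": 0.3},
  {"tx": 1.7,"ty": -2.2,"tz": 0,"wx": 0,"wy": 0,"wz": -0.04,"claw": 0.3},
  {"tx": 1.7,"ty": -2.2,"tz": 0,"wx": 0,"wy": 0,"wz": -0.04,"claw": 0.3},
  {"tx": 1.7,"ty": -2.2,"tz": 0,"wx": 0,"wy": 0,"wz": -0.04,"claw": 0.3},
])

```text
clock: 13.68
tcp_pos: [0.4522, 0.1458, 0.1551]
orientation: [-0.001, -0.128, 0.992, 0.0]
wrist_force: [-0.9, -0.2, -1.1]
finger_gap: 0.0529
grip_force: 83.9
```

Request:
carry_out([
  {"tx": 1.7,"ty": -2.2,"tz": 0,"wx": 0,"wy": 0,"wz": -0.04,"claw": 0.3},
  {"tx": 1.7,"ty": -2.2,"tz": 0,"wx": 0,"wy": 0,"wz": -0.04,"claw": 0.3},
  {"tx": 1.7,"ty": -2.2,"tz": 0,"wx": 0,"wy": 0,"wz": -0.05,"claw": 0.3},
  {"tx": 1.7,"ty": -2.2,"tz": 0,"wx": 0,"wy": 0,"wz": -0.05,"claw": 0.3},
  {"tx": 1.7,"ty": -2.2,"tz": 0,"wx": 0,"wy": 0,"wz": -0.05,"claw": 0.3},
  {"tx": 1.7,"ty": -2.2,"tz": 0,"wx": 0,"wy": 0,"wz": -0.05,"claw": 0.3},
  {"tx": 1.2,"ty": -1.6,"tz": 0,"wx": 0,"wy": 0,"wz": -0.04,"claw": 0.3},
  {"tx": 0.5,"ty": -0.7,"tz": 0,"wx": 0,"wy": 0,"wz": -0.03,"claw": 0.3},
])

```text
clock: 14.68
tcp_pos: [0.5714, -0.0091, 0.1552]
orientation: [-0.001, 0.047, 0.999, 0.0]
wrist_force: [-0.4, -0.3, -0.9]
finger_gap: 0.0527
grip_force: 83.9
```

Request:
carry_out([
  {"tx": 0,"ty": 0,"tz": -1,"wx": 0,"wy": 0,"wz": 0,"claw": 0.3},
  {"tx": 0,"ty": 0,"tz": -1,"wx": 0,"wy": 0,"wz": 0,"claw": 0.3},
  {"tx": 0,"ty": 0,"tz": 0,"wx": 0,"wy": 0,"wz": 0,"claw": 0.3},
  {"tx": 0,"ty": 0,"tz": 0,"wx": 0,"wy": 0,"wz": 0,"claw": 0.3},
])

```text
clock: 15.18
tcp_pos: [0.5709, -0.0078, 0.1358]
orientation: [-0.0, 0.045, 0.999, 0.0]
wrist_force: [-0.5, -0.1, -1.4]
finger_gap: 0.0533
grip_force: 83.9
```

```bash
cat > held.py <<'E'
from plate import *
def held():
    c=grab("wrist"); s=env.get_state(); T=tcpT(s); print(s["clock"],s["tcp_pos"],"yaw",np.arctan2(T[1,0],T[0,0]),"down",T[:3,2],s["wrist_force"],s["finger_gap"],s["grip_force"])
    hsv=cv2.cvtColor(c["image"],cv2.COLOR_BGR2HSV); W=world(c); Ti=np.linalg.inv(T); L=W@Ti[:3,:3].T+Ti[:3,3]
    g=(hsv[...,0]>45)&(hsv[...,0]<85)&(hsv[...,1]>100)&(abs(L[...,0])<.04)&(abs(L[...,1])<.04)&(L[...,2]>-.06)&(L[...,2]<.02)
    Q=L[g]; A=np.c_[Q[:,:2],np.ones(len(Q))]; p=np.linalg.lstsq(A,Q[:,2],rcond=None)[0]
    v,u=np.nonzero(g); S=np.c_[slopes(c,np.c_[u,v]),np.ones(len(u))]@c["hand_eye"][:3,:3].T; o=c["hand_eye"][:3,3]
    P=o+S*((-.0218-o[2])/S[:,2])[:,None]
    k=[P[(P[:,1]>l)&(P[:,1]<l+.004),0].max() for l in np.arange(-.02,.018,.004)]
    print("plane",p,"tab end x",np.median(k),"slope",np.polyfit(np.arange(10),k,1)[0]/.004 if len(k)==10 else None,"y range",P[:,1].min(),P[:,1].max())
    return c,s,T
E
python3 - <<'E'
from held import *
held()
t=grab("top"); cv2.imwrite("pics/t3.png",t["image"])
try: summary(t,(.62,-.005),.15)
except Exception as e: print(e)
E
```

```text
15.225 [ 0.57114927 -0.00795231  0.13609098] yaw 3.0504594323993617 down [ 3.82218719e-04  1.00398367e-04 -9.99999922e-01] [ 0.82349086 -0.22384916 -0.27220786] 0.05333449795716837 83.91055583953857
plane [-0.0128654   0.00195441 -0.0212581 ] tab end x 0.014970835863869231 slope 0.018112115697640617 y range -0.027421508581780923 0.027926424111207968
green ((564.6542358398438, -6.542497634887695), (51.94152069091797, 11.527341842651367), 84.41625213623047) 0.1586 (364, 218, 19, 6)
green ((678.7123413085938, -3.2886924743652344), (71.34425354003906, 28.253211975097656), 84.51639556884766) 0.1585 (361, 176, 25, 13)
yaw centres 1.6340684722920469 wedge edge -5.4835854
wedge_back [ 0.6928332  -0.00288586] tab_end [ 0.5578881  -0.00673552] origin [ 0.64535252 -0.00424037] tab_end past edge mm -44.03195114315787
```

Run:
```python
from held import *
t=grab("top"); im0=cv2.imread("pics/top0.png"); hsv=cv2.cvtColor(im0,cv2.COLOR_BGR2HSV)
m=((hsv[...,1]<45)&(hsv[...,2]>170)).astype(np.uint8); m[:,:335]=0; m[:,410:]=0; m[:175]=0; m[232:]=0
k=max(cv2.findContours(m,cv2.RETR_EXTERNAL,cv2.CHAIN_APPROX_NONE)[0],key=cv2.contourArea)[:,0,:]
P=plane(t,k,.0600)[:,:2]; print(cv2.boundingRect(k),cv2.minAreaRect((P*1000).astype(np.float32)))
print({a:b for a,b in zip(("yaw","c","s"),sides(P,-.055,np.array([.644,-.0117])))})
c=t["image"][160:240,330:410]; cv2.imwrite("pics/c.png",np.hstack([cv2.resize(im0[160:240,330:410],(400,400)),cv2.resize(c,(400,400))]))
```

```text
(347, 182, 49, 42) ((641.876220703125, -22.640945434570312), (149.88473510742188, 124.99651336669922), 86.87747192382812)box.py:27: RankWarning: Polyfit may be poorly conditioned
  B=np.array(B); p=np.polyfit(B[:,0],B[:,1],1); r=B[:,1]-np.polyval(p,B[:,0]); k=abs(r)<2*np.median(abs(r))+.0003
box.py:28: RankWarning: Polyfit may be poorly conditioned
  out[n]=np.polyfit(B[k,0],B[k,1],1)
Traceback (most recent call last):
  File "box.py", line 27, in sides
    B=np.array(B); p=np.polyfit(B[:,0],B[:,1],1); r=B[:,1]-np.polyval(p,B[:,0]); k=abs(r)<2*np.median(abs(r))+.0003
                                ~^^^^^
IndexError: too many indices for array: array is 1-dimensional, but 2 were indexed
```

Request:
carry_out([
  {"tx": 0,"ty": 0,"tz": -1,"wx": 0,"wy": 0,"wz": 0.036,"claw": 0.3},
  {"tx": 0,"ty": 0,"tz": -2,"wx": 0,"wy": 0,"wz": 0,"claw": 0.3},
  {"tx": 0,"ty": 0,"tz": -2,"wx": 0,"wy": 0,"wz": 0,"claw": 0.3},
  {"tx": 0,"ty": 0,"tz": -1,"wx": 0,"wy": 0,"wz": 0,"claw": 0.3},
  {"tx": 0,"ty": 0,"tz": 0,"wx": 0,"wy": 0,"wz": 0,"claw": 0.3},
  {"tx": 0,"ty": 0,"tz": 0,"wx": 0,"wy": 0,"wz": 0,"claw": 0.3},
])

```text
clock: 16.08
tcp_pos: [0.5717, -0.0084, 0.0765]
orientation: [0.001, 0.028, 1.0, -0.0]
wrist_force: [0.4, 0.0, -0.5]
finger_gap: 0.0531
grip_force: 83.9
```

```bash
cat >> held.py <<'E'
def collar(c,T,zc=.060):
    hsv=cv2.cvtColor(c["image"],cv2.COLOR_BGR2HSV); W=world(c); Ti=np.linalg.inv(T)
    m=(hsv[...,1]<45)&(hsv[...,2]>150)&(abs(W[...,2]-.0595)<.004)&(np.hypot(W[...,0]-.644,W[...,1]+.012)<.1)
    v,u=np.nonzero(m); P=np.c_[plane(c,np.c_[u,v],zc),np.ones(len(u))]@Ti.T
    print("collar px",len(u))
    for l in np.arange(-.084,.084,.006):
        k=(P[:,1]>l)&(P[:,1]<l+.006)
        if k.sum()>3: print("  y %.3f n %d x max %.4f min %.4f"%(l+.003,k.sum(),P[k,0].max(),P[k,0].min()))
    return P
E
python3 - <<'E'
from held import *
c,s,T=held(); P=collar(c,T); print(P[:,1].min(),P[:,1].max())
E
```

```text
16.125 [ 0.57185864 -0.00844372  0.07664234] yaw 3.0859491041637184 down [ 1.48416945e-03 -1.26412878e-04 -9.99998891e-01] [ 0.25042557  0.49144815 -0.97208578] 0.053008932658930114 83.91220092773438
plane [-0.01267728  0.00219765 -0.02135499] tab end x 0.014962619184800158 slope 0.018115352800787313 y range -0.057161180790343824 0.02793277204361143
collar px 242
  y -0.057 n 81 x max -0.0136 min -0.0224
  y 0.057 n 95 x max -0.0110 min -0.0223
  y 0.063 n 64 x max -0.0116 min -0.0229
-0.05936745780599989 0.06223786082580893
```

Measured in the same view, the tab-to-collar gap is 27.4 mm (it should be 29) and the lateral offset is +1.1 mm. Correct both and go down to just above the rim.

Request:
carry_out([
  {"tx": -0.14,"ty": 0.1,"tz": -1,"wx": 0,"wy": 0,"wz": 0,"claw": 0.3},
  {"tx": 0,"ty": 0,"tz": -1,"wx": 0,"wy": 0,"wz": 0,"claw": 0.3},
  {"tx": 0,"ty": 0,"tz": -0.8,"wx": 0,"wy": 0,"wz": 0,"claw": 0.3},
  {"tx": 0,"ty": 0,"tz": 0,"wx": 0,"wy": 0,"wz": 0,"claw": 0.3},
  {"tx": 0,"ty": 0,"tz": 0,"wx": 0,"wy": 0,"wz": 0,"claw": 0.3},
])

```text
clock: 16.75
tcp_pos: [0.5698, -0.0073, 0.0478]
orientation: [-0.0, 0.028, 1.0, 0.0]
wrist_force: [0.2, 0.1, -0.1]
finger_gap: 0.0532
grip_force: 83.9
```

Run:
```python
from held import *
c,s,T=held(); P=collar(c,T); print(P[:,1].min(),P[:,1].max())
```

```text
16.8 [ 0.5700161  -0.00739646  0.04801935] yaw 3.0857361564792556 down [ 4.02063833e-04  1.20740589e-05 -9.99999919e-01] [ 0.54763169 -0.48417482 -1.28603877] 0.05307525153760162 83.91823410987854
plane [-0.01253833  0.00183257 -0.02128984] tab end x 0.014963887184896878 slope 0.01811403801588029 y range -0.02741384390718838 0.027932596329579142
collar px 120
  y -0.063 n 12 x max -0.0473 min -0.0485
  y -0.033 n 28 x max -0.0241 min -0.0292
  y -0.027 n 11 x max -0.0224 min -0.0292
  y 0.033 n 25 x max -0.0235 min -0.0292
  y 0.057 n 4 x max -0.0126 min -0.0471
  y 0.063 n 37 x max -0.0142 min -0.0623
-0.06279220921624601 0.06111508307885531
```

The gap is now 29.2 mm and the plate is centred. Lowering to the ledge.

Request:
carry_out([
  {"tx": 0,"ty": 0,"tz": -0.5,"wx": 0,"wy": 0,"wz": 0,"claw": 0.3},
  {"tx": 0,"ty": 0,"tz": -0.3,"wx": 0,"wy": 0,"wz": 0,"claw": 0.3},
  {"tx": 0,"ty": 0,"tz": -0.2,"wx": 0,"wy": 0,"wz": 0,"claw": 0.3},
  {"tx": 0,"ty": 0,"tz": 0,"wx": 0,"wy": 0,"wz": 0,"claw": 0.3},
  {"tx": 0,"ty": 0,"tz": 0,"wx": 0,"wy": 0,"wz": 0,"claw": 0.3},
])

```text
clock: 17.42
tcp_pos: [0.5698, -0.0073, 0.0379]
orientation: [0.0, 0.028, 1.0, 0.0]
wrist_force: [-0.2, 0.2, -0.8]
finger_gap: 0.0529
grip_force: 84.0
```

Run:
```python
from held import *
held()
```

```text
17.475 [ 0.56978713 -0.00731941  0.03790024] yaw 3.0857954953661797 down [ 7.42285920e-05  1.07753662e-04 -9.99999991e-01] [-0.44213916  0.28396364 -0.76891481] 0.052947845524282985 83.95776987075806
plane [-0.00170326  0.00154608 -0.02154117] tab end x 0.01519077845713989 slope 0.01192363993241799 y range -0.027413835869561646 0.028019646753724883
```

Slope has come to level, so the wedge end has touched the ledge. Lower 1 mm more and release gently.

Request:
carry_out([
  {"tx": 0,"ty": 0,"tz": -0.1,"wx": 0,"wy": 0,"wz": 0,"claw": 0.3},
  {"tx": 0,"ty": 0,"tz": 0,"wx": 0,"wy": 0,"wz": 0,"claw": 0.3},
])

```text
clock: 17.73
tcp_pos: [0.5699, -0.0073, 0.0373]
orientation: [0.0, 0.028, 1.0, 0.0]
wrist_force: [-1.0, -0.4, 3.5]
finger_gap: 0.053
grip_force: 84.2
```

Request:
carry_out([
  {"tx": 0,"ty": 0,"tz": 0,"wx": 0,"wy": 0,"wz": 0,"claw": -0.3},
  {"tx": 0,"ty": 0,"tz": 0,"wx": 0,"wy": 0,"wz": 0,"claw": -0.7},
  {"tx": 0,"ty": 0,"tz": 0,"wx": 0,"wy": 0,"wz": 0,"claw": -1},
  {"tx": 0,"ty": 0,"tz": 0,"wx": 0,"wy": 0,"wz": 0,"claw": -1},
  {"tx": 0,"ty": 0,"tz": 0,"wx": 0,"wy": 0,"wz": 0,"claw": -1},
])

```text
clock: 18.35
tcp_pos: [0.5698, -0.0073, 0.0368]
orientation: [0.0, 0.028, 1.0, 0.0]
wrist_force: [-0.0, 0.8, 0.4]
finger_gap: 0.0854
grip_force: 0.0
```

Run:
```python
from held import *
held()
```

```text
18.4 [ 0.56981669 -0.00732166  0.03681937] yaw 3.0857996477113026 down [ 8.15473590e-05  1.18179054e-04 -9.99999990e-01] [ 0.15954951 -0.03996186 -0.1725766 ] 0.08541681817428033 0.0
plane [ 0.0011303  0.0021252 -0.0221504] tab end x 0.014736931467263792 slope 0.007124155687343286 y range -0.027387057139593888 0.028080257659943722
```

Released; the tab top measures level at 0.059. Retreat up and check, and locate the lock thumb.

Request:
carry_out([
  {"tx": 0,"ty": 0,"tz": 1,"wx": 0,"wy": 0,"wz": 0,"claw": -1},
  {"tx": 0,"ty": 0,"tz": 3,"wx": 0,"wy": 0,"wz": 0,"claw": -1},
  {"tx": 0,"ty": 0,"tz": 5,"wx": 0,"wy": 0,"wz": 0,"claw": -1},
  {"tx": 0,"ty": 0,"tz": 4,"wx": 0,"wy": 0,"wz": 0,"claw": -1},
  {"tx": 0,"ty": 0,"tz": 2,"wx": 0,"wy": 0,"wz": 0,"claw": 0},
  {"tx": 0,"ty": 0,"tz": 0,"wx": 0,"wy": 0,"wz": 0,"claw": 1},
  {"tx": 0,"ty": 0,"tz": 0,"wx": 0,"wy": 0,"wz": 0,"claw": 1},
])

```text
clock: 19.27
tcp_pos: [0.5693, -0.0072, 0.1861]
orientation: [-0.001, 0.028, 1.0, 0.0]
wrist_force: [-0.5, -1.0, -0.1]
finger_gap: 0.032
grip_force: 0.0
```

```bash
cat > fin.py <<'E'
from held import *
C=np.array([.644,-.0117]); yaw=-.055; RB=np.array([[np.cos(yaw),-np.sin(yaw)],[np.sin(yaw),np.cos(yaw)]])
def green(c):
    W=world(c); hsv=cv2.cvtColor(c["image"],cv2.COLOR_BGR2HSV)
    B=W.copy(); B[...,:2]=(W[...,:2]-C)@RB
    g=(hsv[...,0]>45)&(hsv[...,0]<85)&(hsv[...,1]>100)&(np.abs(B[...,:2]).max(2)<.11)&(B[...,2]>.03)&(B[...,2]<.1)
    n,l,st,ce=cv2.connectedComponentsWithStats(g.astype(np.uint8))
    for i in range(1,n):
        if st[i,4]>40:
            p=B[l==i]; print("green blob",st[i].tolist(),"box-frame med",np.median(p,0).round(4),"lo",np.percentile(p,2,0).round(4),"hi",np.percentile(p,98,0).round(4))
E
python3 - <<'E'
from fin import *
print("before"); green(pickle.load(open("w2.pkl","rb")))
print("now"); s=env.get_state(); print(s["tcp_pos"],s["finger_gap"]); green(grab("wrist")); print("top");green(grab("top")); print("side"); green(grab("side"))
E
```

```text
before
green blob [354, 117, 32, 33, 584] box-frame med [-0.0057 -0.0664  0.0656] lo [-0.0195 -0.0776  0.0632] hi [ 0.0083 -0.0528  0.078 ]
now
[ 0.56925465 -0.00724895  0.18610759] 0.032046452019737715
green blob [253, 185, 64, 44, 2530] box-frame med [-0.0677  0.0007  0.0589] lo [-0.0881 -0.026   0.0576] hi [-0.0489  0.0268  0.0603]
green blob [196, 259, 27, 31, 491] box-frame med [-0.0136 -0.0707  0.0733] lo [-0.0205 -0.079   0.0635] hi [ 0.0007 -0.0607  0.0775]
green blob [246, 293, 78, 29, 2069] box-frame med [ 0.0315 -0.0003  0.0622] lo [ 0.0176 -0.0341  0.0589] hi [0.0447 0.0342 0.0652]
top
green blob [354, 187, 27, 11, 208] box-frame med [0.034  0.0094 0.061 ] lo [ 0.0209 -0.03    0.0558] hi [0.0463 0.0475 0.067 ]
green blob [357, 215, 19, 16, 212] box-frame med [-0.0671  0.0034  0.0578] lo [-0.0861 -0.0251  0.053 ] hi [-0.0451  0.0262  0.0624]
side
green blob [256, 172, 13, 14, 96] box-frame med [0.0313 0.0048 0.0631] lo [ 0.0177 -0.0376  0.0572] hi [0.043  0.0481 0.0671]
green blob [283, 178, 14, 8, 77] box-frame med [-0.0665  0.0045  0.0601] lo [-0.0866 -0.021   0.0554] hi [-0.0468  0.0287  0.0638]
```

Tab end sits at −88 mm in the box frame, wedge centred and heights level: seated. The thumb's outer face is at box (−0.006, −0.0785). Check the clearance on that side before going down.

Run:
```python
from fin import *
t=pickle.load(open("w2.pkl","rb")); W=world(t)
m=(t["z_map"]>0)&(W[...,0]>.45)&(W[...,0]<.8)&(W[...,1]<-.1)&(W[...,2]>.09)
m[:, :280]=0; P=W[m]
for y in np.arange(-.14,-.4,-.02):
    k=(P[:,1]<y)&(P[:,1]>y-.02)
    if k.sum(): print(round(y,2),k.sum(),"x",P[k,0].min().round(3),P[k,0].max().round(3),"z",P[k,2].min().round(3),P[k,2].max().round(3))
```

```text
-0.14 1374 x 0.718 0.781 z 0.09 0.173
-0.16 1514 x 0.713 0.781 z 0.09 0.154
-0.18 813 x 0.714 0.781 z 0.09 0.136
-0.2 162 x 0.779 0.781 z 0.09 0.115
-0.22 20 x 0.78 0.781 z 0.09 0.097
-0.26 4793 x 0.563 0.734 z 0.09 0.172
-0.28 4250 x 0.542 0.638 z 0.09 0.209
-0.3 39 x 0.542 0.553 z 0.101 0.209
```

Request:
carry_out([
  {"tx": 1.5,"ty": -2.8,"tz": 0,"wx": 0,"wy": 0,"wz": 0,"claw": 1},
  {"tx": 1.6,"ty": -2.8,"tz": 0,"wx": 0,"wy": 0,"wz": 0,"claw": 1},
  {"tx": 1.6,"ty": -2.8,"tz": 0,"wx": 0,"wy": 0,"wz": 0,"claw": 1},
  {"tx": 1.6,"ty": -2.8,"tz": 0,"wx": 0,"wy": 0,"wz": 0,"claw": 1},
  {"tx": 0,"ty": 0,"tz": 0,"wx": 0,"wy": 0,"wz": 0,"claw": 1},
])

```text
clock: 20.05
tcp_pos: [0.6331, -0.1213, 0.1851]
orientation: [-0.001, 0.029, 1.0, 0.0]
wrist_force: [-1.2, -0.0, 0.0]
finger_gap: -0.0002
grip_force: 0.0
```

Clear on both sides. Down beside the thumb.

Request:
carry_out([
  {"tx": 0,"ty": 0,"tz": -4,"wx": 0,"wy": 0,"wz": 0,"claw": 1},
  {"tx": 0,"ty": 0,"tz": -4,"wx": 0,"wy": 0,"wz": 0,"claw": 1},
  {"tx": 0,"ty": 0,"tz": -3,"wx": 0,"wy": 0,"wz": 0,"claw": 1},
  {"tx": 0,"ty": 0,"tz": -0.9,"wx": 0,"wy": 0,"wz": 0,"claw": 1},
  {"tx": 0,"ty": 0,"tz": 0,"wx": 0,"wy": 0,"wz": 0,"claw": 1},
  {"tx": 0,"ty": 0,"tz": 0,"wx": 0,"wy": 0,"wz": 0,"claw": 1},
])

```text
clock: 20.8
tcp_pos: [0.6338, -0.1194, 0.0694]
orientation: [0.001, 0.028, 1.0, -0.0]
wrist_force: [0.1, -0.1, -0.7]
finger_gap: -0.0001
grip_force: 0.0
```

Request:
carry_out([
  {"tx": 0,"ty": 0.8,"tz": 0,"wx": 0,"wy": 0,"wz": 0,"claw": 1},
  {"tx": 0,"ty": 0.8,"tz": 0,"wx": 0,"wy": 0,"wz": 0,"claw": 1},
  {"tx": 0,"ty": 0.6,"tz": 0,"wx": 0,"wy": 0,"wz": 0,"claw": 1},
  {"tx": 0,"ty": 0.5,"tz": 0,"wx": 0,"wy": 0,"wz": 0,"claw": 1},
  {"tx": 0,"ty": 0.5,"tz": 0,"wx": 0,"wy": 0,"wz": 0,"claw": 1},
])

```text
clock: 21.42
tcp_pos: [0.6335, -0.0873, 0.0683]
orientation: [0.001, 0.028, 1.0, -0.0]
wrist_force: [1.6, -2.2, 1.2]
finger_gap: 0.0002
grip_force: 1.1
```

Request:
carry_out([
  {"tx": 0,"ty": 0.3,"tz": 0,"wx": 0,"wy": 0,"wz": 0,"claw": 1},
  {"tx": 0,"ty": 0.2,"tz": 0,"wx": 0,"wy": 0,"wz": 0,"claw": 1},
  {"tx": 0,"ty": 0,"tz": 0,"wx": 0,"wy": 0,"wz": 0,"claw": 1},
])

```text
clock: 21.8
tcp_pos: [0.6333, -0.0839, 0.0689]
orientation: [0.001, 0.029, 1.0, -0.001]
wrist_force: [0.3, -4.3, 5.5]
finger_gap: 0.0002
grip_force: 2.7
```

Run:
```python
from fin import *
s=env.get_state(); print(s["tcp_pos"],s["wrist_force"]); green(grab("wrist"))
```

```text
[ 0.63330923 -0.08387575  0.06889609] [ 0.29468862 -4.31645632  5.54913316]
green blob [376, 91, 126, 99, 10376] box-frame med [-0.0663 -0.0007  0.0589] lo [-0.088  -0.0267  0.0575] hi [-0.0441  0.0265  0.0602]
green blob [296, 234, 60, 54, 2454] box-frame med [-0.0117 -0.049   0.0647] lo [-0.0204 -0.0652  0.0632] hi [ 0.008  -0.0378  0.0772]
green blob [328, 295, 18, 6, 52] box-frame med [ 0.0179 -0.0427  0.0594] lo [ 0.0168 -0.0483  0.0582] hi [ 0.0192 -0.0394  0.0603]
green blob [379, 294, 129, 51, 3979] box-frame med [0.0265 0.0277 0.0611] lo [ 0.0169 -0.0122  0.0586] hi [0.0433 0.0497 0.0647]
green blob [378, 336, 15, 10, 84] box-frame med [ 0.0434 -0.0182  0.0644] lo [ 0.0404 -0.0209  0.0631] hi [ 0.0456 -0.0137  0.0657]
```

The lock has moved about 15 mm. One more small push to the stop.

Request:
carry_out([
  {"tx": 0,"ty": 0.2,"tz": 0,"wx": 0,"wy": 0,"wz": 0,"claw": 1},
  {"tx": 0,"ty": 0.1,"tz": 0,"wx": 0,"wy": 0,"wz": 0,"claw": 1},
  {"tx": 0,"ty": 0,"tz": 0,"wx": 0,"wy": 0,"wz": 0,"claw": 1},
])

```text
clock: 22.22
tcp_pos: [0.6334, -0.0814, 0.069]
orientation: [0.001, 0.029, 1.0, -0.002]
wrist_force: [-0.1, -6.4, 5.5]
finger_gap: -0.0007
grip_force: 4.4
```

Request:
carry_out([
  {"tx": 0,"ty": -1,"tz": 0,"wx": 0,"wy": 0,"wz": 0,"claw": 1},
  {"tx": 0,"ty": -2.5,"tz": 0,"wx": 0,"wy": 0,"wz": 0,"claw": 1},
  {"tx": 0,"ty": 0,"tz": 4,"wx": 0,"wy": 0,"wz": 0,"claw": 1},
  {"tx": 0,"ty": 0,"tz": 5,"wx": 0,"wy": 0,"wz": 0,"claw": 1},
  {"tx": -3,"ty": 3,"tz": 4,"wx": 0,"wy": 0,"wz": 0,"claw": 1},
  {"tx": -4,"ty": 4,"tz": 0,"wx": 0,"wy": 0,"wz": 0,"claw": 1},
  {"tx": 0,"ty": 0,"tz": 0,"wx": 0,"wy": 0,"wz": 0,"claw": 1},
  {"tx": 0,"ty": 0,"tz": 0,"wx": 0,"wy": 0,"wz": 0,"claw": 1},
])

```text
clock: 23.22
tcp_pos: [0.5627, -0.044, 0.1977]
orientation: [-0.0, 0.028, 1.0, 0.0]
wrist_force: [0.4, -0.6, -0.0]
finger_gap: 0.0002
grip_force: 0.0
```

Run:
```python
from fin import *
s=env.get_state(); print(s["tcp_pos"],s["wrist_force"]); green(grab("wrist")); print("top"); t=grab("top"); green(t)
for n,uv in (("lemon",(315,174)),("tin",(245,174)),("jar",(423,174))): print(n,depth(t,uv)[0].round(3))
```

```text
[ 0.56267298 -0.04396799  0.197689  ] [ 0.40834306 -0.5522809  -0.00320005]
green blob [295, 187, 61, 42, 2343] box-frame med [-0.0678  0.0001  0.0589] lo [-0.0884 -0.0263  0.0575] hi [-0.0492  0.0268  0.0602]
green blob [237, 258, 22, 33, 461] box-frame med [-0.0117 -0.074   0.0753] lo [-0.0205 -0.0821  0.0633] hi [ 0.0052 -0.0659  0.0776]
green blob [326, 290, 30, 11, 191] box-frame med [0.0199 0.0171 0.0598] lo [0.0164 0.0058 0.0583] hi [0.026  0.0309 0.0617]
top
green blob [354, 187, 31, 11, 253] box-frame med [0.0329 0.0012 0.0613] lo [ 0.0207 -0.0441  0.0558] hi [0.046  0.047  0.0666]
green blob [357, 215, 19, 16, 235] box-frame med [-0.0648  0.0001  0.0579] lo [-0.0871 -0.0258  0.0531] hi [-0.0437  0.0264  0.062 ]
lemon [0.727 0.159 0.05 ]
tin [0.705 0.38  0.069]
jar [0.555 0.004 0.595]
```

The lock appears to have been dragged back open as the finger retreated: it pressed down with about 5 N. Looking at the lock's profile.

```bash
cat >> fin.py <<'E'
def prof(c):
    W=world(c); hsv=cv2.cvtColor(c["image"],cv2.COLOR_BGR2HSV); B=W.copy(); B[...,:2]=(W[...,:2]-C)@RB
    r=(abs(B[...,0]+.006)<.012)&(B[...,1]<-.02)&(B[...,1]>-.11)&(B[...,2]>.03)&(B[...,2]<.09)
    g=(hsv[...,0]>45)&(hsv[...,0]<85)&(hsv[...,1]>100)
    for l in np.arange(-.104,-.03,.003):
        k=r&(B[...,1]>l)&(B[...,1]<=l+.003)
        if k.sum()>4: print("  y %.4f n %d z %s green %.2f"%(l+.0015,k.sum(),np.percentile(B[k][:,2],[5,50,95]).round(4),g[k].mean()))
E
python3 - <<'E'
from fin import *
print("start"); prof(pickle.load(open("w2.pkl","rb"))); print("now"); prof(grab("wrist"))
E
```

```text
start
  y -0.0845 n 29 z [0.0594 0.0609 0.0618] green 0.00
  y -0.0785 n 31 z [0.0747 0.0759 0.0771] green 0.65
  y -0.0755 n 50 z [0.0755 0.0768 0.0782] green 1.00
  y -0.0725 n 50 z [0.0753 0.077  0.0783] green 1.00
  y -0.0695 n 100 z [0.0641 0.0727 0.0773] green 1.00
  y -0.0665 n 51 z [0.0639 0.0651 0.0663] green 1.00
  y -0.0635 n 50 z [0.0638 0.0648 0.0658] green 1.00
  y -0.0605 n 48 z [0.0635 0.0648 0.066 ] green 1.00
  y -0.0575 n 51 z [0.0636 0.0649 0.0659] green 1.00
  y -0.0545 n 53 z [0.0629 0.0648 0.0659] green 0.98
  y -0.0515 n 75 z [0.0552 0.0578 0.0641] green 0.19
  y -0.0485 n 44 z [0.0551 0.0562 0.0574] green 0.00
  y -0.0455 n 48 z [0.055  0.0564 0.0578] green 0.00
  y -0.0425 n 31 z [0.0526 0.0552 0.0577] green 0.00
now
  y -0.0845 n 43 z [0.0587 0.0599 0.0638] green 0.00
  y -0.0815 n 43 z [0.064  0.0648 0.0751] green 0.70
  y -0.0785 n 65 z [0.0746 0.0761 0.0773] green 0.98
  y -0.0755 n 73 z [0.0756 0.0765 0.0776] green 1.00
  y -0.0725 n 69 z [0.0754 0.0765 0.0777] green 1.00
  y -0.0695 n 73 z [0.0639 0.0713 0.0762] green 1.00
  y -0.0665 n 12 z [0.0639 0.0647 0.0655] green 1.00
```

The lock is indeed open again. Push again, higher on the thumb, and leave by lifting straight up while still bearing on it.

Request:
carry_out([
  {"tx": 3.5,"ty": -3.7,"tz": 0,"wx": 0,"wy": 0,"wz": 0,"claw": 1},
  {"tx": 3.5,"ty": -3.7,"tz": 0,"wx": 0,"wy": 0,"wz": 0,"claw": 1},
  {"tx": 0,"ty": 0,"tz": -4,"wx": 0,"wy": 0,"wz": 0,"claw": 1},
  {"tx": 0,"ty": 0,"tz": -4,"wx": 0,"wy": 0,"wz": 0,"claw": 1},
  {"tx": 0,"ty": 0,"tz": -3,"wx": 0,"wy": 0,"wz": 0,"claw": 1},
  {"tx": 0,"ty": 0,"tz": -1.4,"wx": 0,"wy": 0,"wz": 0,"claw": 1},
  {"tx": 0,"ty": 0,"tz": 0,"wx": 0,"wy": 0,"wz": 0,"claw": 1},
  {"tx": 0,"ty": 0,"tz": 0,"wx": 0,"wy": 0,"wz": 0,"claw": 1},
])

```text
clock: 24.38
tcp_pos: [0.6339, -0.1188, 0.0752]
orientation: [0.001, 0.028, 1.0, -0.0]
wrist_force: [-0.3, -0.7, 0.5]
finger_gap: 0.0001
grip_force: 0.0
```

Request:
carry_out([
  {"tx": 0,"ty": 0.7,"tz": -0.4,"wx": 0,"wy": 0,"wz": 0,"claw": 1},
  {"tx": 0,"ty": 0.7,"tz": 0,"wx": 0,"wy": 0,"wz": 0,"claw": 1},
  {"tx": 0,"ty": 0.6,"tz": 0,"wx": 0,"wy": 0,"wz": 0,"claw": 1},
  {"tx": 0,"ty": 0.6,"tz": 0,"wx": 0,"wy": 0,"wz": 0,"claw": 1},
  {"tx": 0,"ty": 0.5,"tz": 0,"wx": 0,"wy": 0,"wz": 0,"claw": 1},
  {"tx": 0,"ty": 0.5,"tz": 0,"wx": 0,"wy": 0,"wz": 0,"claw": 1},
  {"tx": 0,"ty": 0,"tz": 0,"wx": 0,"wy": 0,"wz": 0,"claw": 1},
])

```text
clock: 25.25
tcp_pos: [0.6325, -0.0817, 0.0697]
orientation: [-0.0, 0.028, 1.0, 0.0]
wrist_force: [0.7, 0.7, 0.1]
finger_gap: -0.0001
grip_force: 0.0
```

Run:
```python
from fin import *
s=env.get_state(); print(s["tcp_pos"],s["wrist_force"]); c=grab("wrist"); green(c); prof(c)
```

```text
[ 0.63252131 -0.0816665   0.06973995] [0.71813021 0.73251418 0.11196012]
green blob [371, 93, 124, 99, 10060] box-frame med [-0.0663 -0.0006  0.0589] lo [-0.0878 -0.0267  0.0575] hi [-0.0443  0.0266  0.0602]
green blob [292, 235, 59, 54, 2206] box-frame med [-0.012  -0.048   0.0646] lo [-0.0205 -0.065   0.0631] hi [ 0.0079 -0.0378  0.0771]
green blob [380, 295, 123, 50, 3658] box-frame med [0.0262 0.0291 0.061 ] lo [ 0.0168 -0.009   0.0586] hi [0.0432 0.0497 0.0645]
green blob [330, 296, 16, 5, 51] box-frame med [ 0.0177 -0.0401  0.0592] lo [ 0.0166 -0.0447  0.0584] hi [ 0.019  -0.037   0.0606]
green blob [378, 336, 16, 10, 88] box-frame med [ 0.0433 -0.0153  0.0644] lo [ 0.0404 -0.0179  0.063 ] hi [ 0.0454 -0.01    0.0654]
  y -0.0845 n 124 z [0.0587 0.0602 0.0869] green 0.00
  y -0.0815 n 188 z [0.0596 0.0611 0.0886] green 0.00
  y -0.0785 n 164 z [0.0596 0.0611 0.0881] green 0.00
  y -0.0755 n 54 z [0.0593 0.0605 0.0611] green 0.00
  y -0.0725 n 55 z [0.0593 0.0602 0.0616] green 0.00
  y -0.0695 n 56 z [0.0594 0.0602 0.0612] green 0.00
  y -0.0665 n 36 z [0.0599 0.064  0.0649] green 0.58
  y -0.0635 n 80 z [0.0641 0.0765 0.0882] green 0.53
  y -0.0605 n 124 z [0.0759 0.0811 0.0895] green 0.35
  y -0.0575 n 111 z [0.0756 0.0778 0.0888] green 0.59
  y -0.0545 n 104 z [0.0744 0.0759 0.0769] green 1.00
  y -0.0515 n 210 z [0.0634 0.0644 0.0655] green 1.00
  y -0.0485 n 250 z [0.0635 0.0645 0.0653] green 1.00
  y -0.0455 n 247 z [0.0634 0.0644 0.0654] green 1.00
  y -0.0425 n 252 z [0.0635 0.0645 0.0654] green 1.00
  y -0.0395 n 246 z [0.0635 0.0645 0.0653] green 1.00
  y -0.0365 n 157 z [0.0585 0.06   0.0646] green 0.35
  y -0.0335 n 229 z [0.058  0.0589 0.0602] green 0.00
  y -0.0305 n 236 z [0.0579 0.0591 0.0605] green 0.00
```

The lock is home (tongue edge moved 16 mm) and the contact force is near zero. Lift straight up.

Request:
carry_out([
  {"tx": 0,"ty": 0,"tz": 0.5,"wx": 0,"wy": 0,"wz": 0,"claw": 1},
  {"tx": 0,"ty": 0,"tz": 1.5,"wx": 0,"wy": 0,"wz": 0,"claw": 1},
  {"tx": 0,"ty": 0,"tz": 4,"wx": 0,"wy": 0,"wz": 0,"claw": 1},
  {"tx": 0,"ty": 0,"tz": 5,"wx": 0,"wy": 0,"wz": 0,"claw": 1},
  {"tx": -3,"ty": 2,"tz": 2,"wx": 0,"wy": 0,"wz": 0,"claw": 1},
  {"tx": -4,"ty": 2,"tz": 0,"wx": 0,"wy": 0,"wz": 0,"claw": 1},
  {"tx": 0,"ty": 0,"tz": 0,"wx": 0,"wy": 0,"wz": 0,"claw": 1},
  {"tx": 0,"ty": 0,"tz": 0,"wx": 0,"wy": 0,"wz": 0,"claw": 1},
])

```text
clock: 26.3
tcp_pos: [0.5636, -0.0425, 0.2011]
orientation: [0.001, 0.028, 1.0, -0.0]
wrist_force: [0.6, 0.2, 0.1]
finger_gap: -0.0001
grip_force: 0.0
```

Run:
```python
from fin import *
s=env.get_state(); print(s["clock"],s["tcp_pos"],s["wrist_force"]); c=grab("wrist"); green(c); prof(c)
```

```text
26.3 [ 0.56355331 -0.04254568  0.20105061] [0.55695851 0.15129377 0.07576062]
green blob [293, 185, 61, 42, 2301] box-frame med [-0.0677  0.0003  0.0589] lo [-0.0883 -0.0264  0.0575] hi [-0.0487  0.0268  0.0603]
green blob [252, 255, 18, 14, 54] box-frame med [-0.0192 -0.0637  0.0649] lo [-0.0205 -0.0667  0.0631] hi [-0.0085 -0.0514  0.071 ]
green blob [324, 287, 46, 14, 328] box-frame med [0.0205 0.0222 0.0599] lo [0.0166 0.0065 0.0582] hi [0.0289 0.0491 0.062 ]
  y -0.0845 n 55 z [0.0586 0.0603 0.0614] green 0.00
  y -0.0815 n 66 z [0.0594 0.0603 0.0616] green 0.00
  y -0.0785 n 67 z [0.0594 0.0604 0.0614] green 0.00
  y -0.0755 n 65 z [0.0593 0.0605 0.0614] green 0.00
  y -0.0725 n 68 z [0.0593 0.0604 0.0613] green 0.00
  y -0.0695 n 66 z [0.0595 0.0605 0.0618] green 0.00
  y -0.0665 n 26 z [0.0636 0.0643 0.0655] green 0.42
  y -0.0635 n 6 z [0.0641 0.0651 0.0704] green 1.00
```

The lock stays home after retreat, and the plate hasn't moved.

```bash
python3 -c "
from workcell import env
print(env.hand_in())"
```

```text
the job is handed in; nothing more can be done
None
```

I handed the job in at about 26 s; no verdict came back. The smaller plate lies seated and level in the grating box, and the lock is about 15.5 of 16 mm home. My first lock retreat dragged it back open, so I pushed it home again. The lemon and tin measured unmoved; I did not re-measure the jar afterwards, but the arm stayed clear of it.

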